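Hang the flat gauge back on its hook in the stone workshop

TASK

The flat yellow-faced gauge lies on the stone slab, too thin to pick up there. Slide it along the slab until its plain end (the end without the slot) sticks out about 45 mm over the slab's near edge, then pinch it there, lift it and hang it by its slot on the red hook of the stand, with the yellow graduated face pointing outward, away from the stand's frame. Do not let the gauge fall onto the bench, leave the mallet, chisel, brush and stone offcut where they are, and let go at the end with the gauge hanging still.

Things in the scene. Friction and masses are not known exactly. Their poses are not given: they have to be found in the camera images.
- gauge_center (a point): Centre of the loose flat aluminium gauge, 160 mm long (x), 60 wide (y), 3 thick (z), 90 g. +z is the yellow graduated face, up at the start; the back is bare. +x points to the slotted end, -x to the plain end, which starts roughly towards the slab's near edge.
- gauge_slot (a point): Centre of the rectangular hanging slot through the gauge, 56 mm from the gauge's centre along its +x; the slot is 28 mm along the gauge and 34 mm across; 10 mm of metal remains beyond it.
- gauge_end (a point): Middle of the gauge's plain end, 80 mm from its centre along -x; axes as the gauge's. Fingertips pressed on the gauge from above with 5 to 15 N drag and turn it along the slab; it tips off if its centre passes the edge.
- slab: Fixed pale stone slab, 260 mm (x) by 240 mm (y), 70 mm high; origin at the centre of its underside, its flat top 70 mm higher. Its near edge is the one on its -x side, the side of the robot.
- slab_edge (a point): Middle of the slab's near top edge, 130 mm from the slab's centre along its -x; axes as the slab's.
- stand: Fixed hook stand: dark base plate 120 by 130 mm, 14 thick (centre 10 mm towards +x), and an upright open frame 78 mm wide, 12 thick, 220 mm high overall, of two posts and two crossbars, front face at x = 0. Origin on the bench below the middle of that face. The red hook stands out of the top crossbar towards the stand's -x: outward, to the robot.
- hook_seat (a point): Root of the red hook, on the frame's front face, 200 mm above the bench. The hook is a round rod 9 mm thick; from here it slopes up and outward to a bend 48 mm out and 230 mm above the bench, so a hung gauge slides back against the frame. Axes as the stand's.
- hook_tip (a point): Tip of the red hook, 66 mm out from the frame and 254 mm above the bench; from the bend (48 mm out, 230 high) the rod rises 24 mm and goes 18 mm outward. With the slot over the tip, slotted end towards the frame, a sloping gauge stays on when let go and swings down to hang. Axes as the stand's.
- mallet: Round wooden mallet, bystander, standing on its head: 90 mm wide, 220 mm high, origin at the centre of its underside.
- chisel: Flat steel chisel lying on the bench, bystander, 170 mm long, origin on its underside near its middle.
- brush: Flat dust brush lying on the bench, bystander, 195 mm long, 60 mm wide, origin under its ferrule.
- offcut: Stone offcut, bystander, 90 by 70 by 50 mm, origin at the centre of its underside.
Things that resemble listed ones, but are neither listed nor needed, are in the scene too. There is more than one size of the part that bears gauge_center; the job needs the largest.

How it is judged:
By the outcome, as a careful person would: the job done as asked, in the order asked, and still so for the second after the job is handed in, with the robot touching nothing.
It also fails if it takes over 61 s, if anything falls off the work surface, if the arm or the gripper's body presses on something with over 40 N, if the wrist force passes 120 N, or if a joint passes its speed limit or range.

ROBOT

A 6-joint arm with a two-finger parallel gripper is mounted at the origin on the work surface. World frame = base frame: x ahead of the robot, y to its left, z up, the work surface at z = 0. Lengths are in mm, angles in rad, forces in N, time in s.
With the tool pointing down it reaches from about 250 to 725 mm from the base axis. Payload 9.7 kg.
Tool frame: the origin (TCP) lies midway between the tips of the shut fingers; the grasp point (between the pads) lies 19 mm behind it; z points along the fingers, y is the line along which they close (so a half turn about z gives the same grasp; the last joint's range is limited). The gripper opens to 85 mm and grips with 20 to 120 N. Pads are 22 mm wide; open, the fingers measure 114 mm over their backs; the gripper's body (76 mm by 85 mm) begins 54 mm behind the grasp point. The pads swing forward as they close: fully open they stand 13 mm farther back than shut.
Start: joints at [-1.329, 0.087, 0.176, 1.66, 0, 1.571], TCP at [131.695, -533.997, 231.284] pointing down, gripper open.
Joint ranges: [-3.13, 3.13], [-0.85, 1.81], [-1.15, 1.24], [-2.2, 2.28], [-1.44, 1.52], [-3.14, 3.14]. Speed limits (rad/s): [2.22, 2.22, 2.57, 3.14, 3.14, 3.14].

INTERFACE

Orientations are given as a 3x3 rotation matrix whose columns are the frame's x, y, z axes.
In Python, from cell import bot, grab_frame, camera_info, ticket gives the robot as it stands.
- The arm moves only by the tool carry_out, never from a script. Its argument "moves" is a list that holds one entry, the list of rows, each a list of 6 numbers: the shift along the tool's x, y, z in mm, then the turn, a rotation vector about the tool's x, y, z in degrees. A call has exactly 10 rows; each row shifts and turns the commanded pose from where the row before left it, along the tool's axes as they then stand; what a row does not reach is not made up. A row lasts 1/12 s, in which the tool goes at most 41.7 mm and 7.16 degrees, less where a joint would pass 70% of its speed; a pose out of reach is approached as far as the arm can. A call is refused whole if a number of a shift passes 41.7 or a number of a turn 7.16, either way. A call with a gripper value outside its range is refused whole. "hand" is the finger opening in mm, from 0 to 85.4, set as the call begins (left out, the last holds). The fingers move at their own pace and stop on an object; the grip force is fixed at half the most. Time passes only in rows, so rows that do not move let the fingers close, or fill a call up. It gives the time, the measured TCP pose, the force, the opening and the grip force at its end, in the units of the state.
- bot.observe(): the state, without advancing time (a new reading comes with each control period).
- grab_frame(name): name is "scene" or "top" or "wrist"; returns (picture, depth): 420x560x3 uint8, red, green, blue; 420x560 float32, mm along the optical axis (not along the pixel's ray), 0 where there is no reading.
- camera_info(name): a dict with "K" (3x3 intrinsics, pixels), "rvec" (rotation vector, rad) and "tvec" (3), from world to camera coordinates, as OpenCV has them; the wrist camera has in their place "T_tool_cam" (4x4, takes a point from camera to tool coordinates, whose origin is the TCP and whose axes are the flange's). Camera axes: x right, y down, z forward; pixel columns grow to the right and rows downward; lengths in mm; the calibration is good to about 2 mm. A picture is of the moment at which its call begins: read the wrist's pose just before it. camera_info takes no time and is no camera call.
- ticket.finish_job(): hands the job in; it is judged then, once.
The state is a dict: "time_s": time; "joint_positions": joint angles; "qvel": joint speeds; "joint_torque": joint torques, N m; "eef_pos": TCP position; "orientation": TCP orientation; "ft_force": force on the tool from outside, world axes, zero at the start; "wrist_torque": the same for the moment, N m; "gripper_width": opening from 0.0 (shut) to 1.0 (fully open); "gripper_force": force on a finger pad.
Only numpy, scipy, OpenCV 4.12 (cv2) and the standard library are available. Lean on these libraries where they do the work, as an engineer would, in place of code of your own. Each camera call takes 0.05 s, during which the arm holds its last target. There are 200 camera calls.

## Working session

There is one attempt and no reset: what is moved stays moved. The work goes in short steps, Python scripts to look and compute and a tool call to move; the robot and the scene stay as the last step left them, time stands still between calls to the robot, and variables do not carry over. Pictures are saved under pics/ and viewed, at most 10 in all, crops included, and the job is handed in when it is done.

Besides the shell and the picture viewer there is one more tool, called after "Call:" as a command line: name --argument value ..., lists and objects as JSON in quotes. carry_out: Moves the arm, as the interface text tells. Its arguments: {"type":"object","properties":{"moves":{"type":"array"},"hand":{"type":"number"}},"required":["moves"]}

```bash
mkdir -p pics; cat > h.py <<'E'
from cell import bot, grab_frame, camera_info, ticket
import numpy as np, cv2
def snap(n,f,crop=None,s=1):
    st=bot.observe(); im,d=grab_frame(n); np.savez(f'pics/{f}.npz',im=im,d=d,p=st['eef_pos'],R=st['orientation'])
    save(im,f,crop,s)
def save(im,f,crop=None,s=1):
    if crop: a,b,c,e=crop; im=im[b:e,a:c]
    cv2.imwrite(f'pics/{f}.png',cv2.resize(im,None,fx=s,fy=s,interpolation=2)[:,:,::-1])
def world(n,f,u,v,z=None):
    q=np.load(f'pics/{f}.npz'); c=camera_info(n); K=np.array(c['K']); 
    if n=='wrist':
        T=np.array(c['T_tool_cam']); R=np.array(q['R']).reshape(3,3)@T[:3,:3]; o=np.array(q['p'])+np.array(q['R']).reshape(3,3)@T[:3,3]
    else:
        R=cv2.Rodrigues(np.array(c['rvec'],float))[0].T; o=-R@np.array(c['tvec'],float).ravel()
    r=R@np.linalg.inv(K)@[u,v,1]
    t=q['d'][int(round(v)),int(round(u))] if z is None else (z-o[2])/r[2]
    return o+t*r
E
python3 - <<'E'
from h import *
snap('scene','s0',s=1.4); snap('top','t0',s=1.4)
s=bot.observe(); print(s)
for n in('scene','top','wrist'): print(camera_info(n))
E
ls
```

```text
{'time_s': 0.1, 'joint_positions': array([-1.32904186e+00,  8.73805440e-02,  1.75240298e-01,  1.65975999e+00,
        5.67131652e-06,  1.57080970e+00]), 'qvel': array([-7.99233533e-05, -9.94033162e-04,  1.73971479e-03,  2.97640147e-04,
       -7.28724066e-04, -2.44835738e-04]), 'joint_torque': array([-1.03442289e-03, -5.21560979e+01,  4.65652907e+01,  1.60997780e-02,
        1.07110443e-04,  1.07196334e-05]), 'eef_pos': array([ 131.63182363, -533.82975783,  230.68124995]), 'orientation': array([[ 9.70922641e-01,  2.39393311e-01, -2.58777131e-04],
       [ 2.39393451e-01, -9.70922048e-01,  1.07316690e-03],
       [ 5.65655536e-06, -1.10391159e-03, -9.99999391e-01]]), 'ft_force': array([-0.24660277,  0.17793881, -0.03569427]), 'wrist_torque': array([-0.02472461,  0.00795793,  0.00472191]), 'gripper_force': 0.0, 'gripper_width': 1.0019937273715676}
{'K': array([[503.91152776,   0.        , 286.7678042 ],
       [  0.        , 503.91152776, 214.49416991],
       [  0.        ,   0.        ,   1.        ]]), 'rvec': array([ 2.33550782,  1.0897679 , -0.34966131]), 'tvec': array([-346.74736124, -248.59053944, 1851.99522418])}
{'K': array([[466.56831698,   0.        , 281.47129439],
       [  0.        , 466.56831698, 204.34902067],
       [  0.        ,   0.        ,   1.        ]]), 'rvec': array([ 2.12298086, -2.18306095,  0.10801261]), 'tvec': array([  42.88031424,  555.57271444, 1497.1623711 ])}
{'K': array([[317.59207554,   0.        , 282.91131906],
       [  0.        , 317.59207554, 204.6298129 ],
       [  0.        ,   0.        ,   1.        ]]), 'T_tool_cam': array([[ 5.99601319e-04, -9.57870463e-01, -2.87199959e-01,
         7.24491841e+01],
       [ 9.99999284e-01,  2.76853160e-04,  1.16438535e-03,
        -5.01366421e-01],
       [-1.03581812e-03, -2.87200451e-01,  9.57869943e-01,
        -1.43879175e+02],
       [ 0.00000000e+00,  0.00000000e+00,  0.00000000e+00,
         1.00000000e+00]])}
h.py
pics
```

View pics/s0.png

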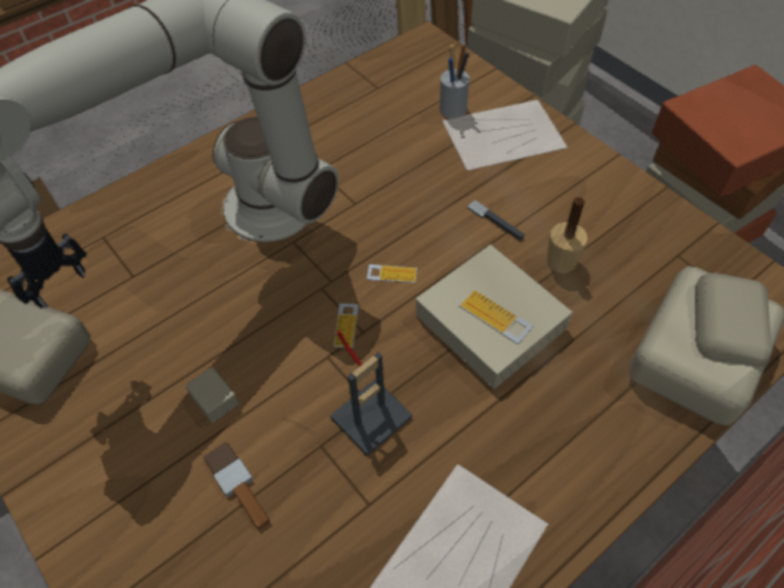

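View pics/t0.png

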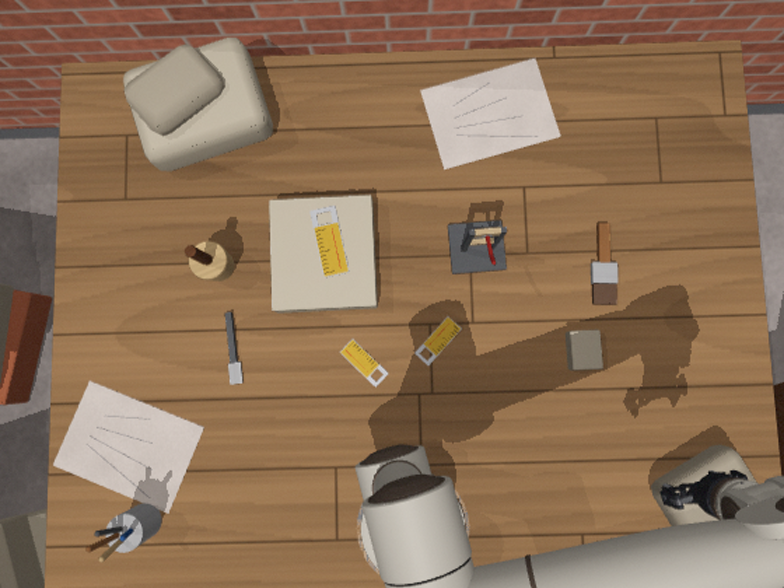

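Candidates for the gauge in the top view at 1.4x: the large one on the slab (330,241), and two smaller ones on the bench at (363,362) and (438,340). The one on the slab fits the description, so I'll check it in a crop alongside the stand.

```bash
python3 - <<'E'
from h import *
im=np.load('pics/t0.npz')['im']
save(im,'c1',(185,130,375,230),4)
E
```

```text
(no output)
```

View pics/c1.png

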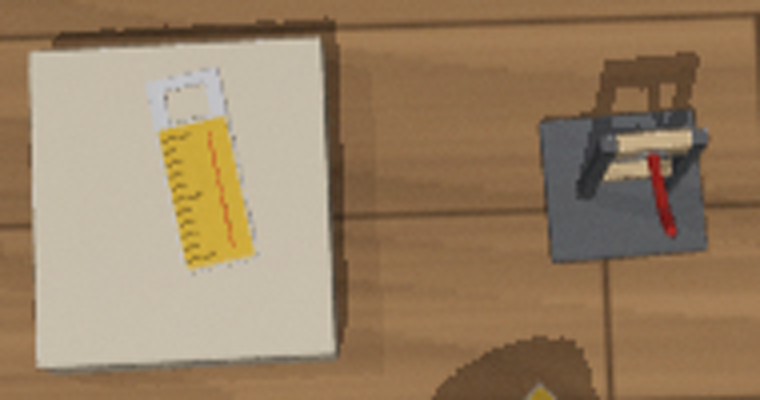

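The crop shows the gauge with corners at (147,82), (217,68), (255,254) and (190,270), slot up, plain end to the near edge. The slab's near corners are at (37,368) and (337,356). The hook runs from its root at (653,155) to its tip at (672,233).

```bash
python3 - <<'E'
from h import *
np.set_printoptions(precision=1,suppress=True)
def P(u,v,z): return world('top','t0',185+u/4-.4,130+v/4-.4,z)
for n,z,l in [('gauge',73,[(147,82),(217,68),(255,254),(190,270)]),('slab',70,[(29,52),(322,38),(337,356),(37,368)]),('base',14,[(540,120),(692,110),(707,248),(552,262)]),('root',200,[(653,155)]),('tip',254,[(673,233)]),('bar',220,[(600,150),(605,138),(708,130),(703,143)])]:
    p=np.array([P(u,v,z) for u,v in l]); print(n,p, p.mean(0))
for u,v in [(230,200),(60,100),(560,240),(653,140)]: print(world('top','t0',185+u/4-.4,130+v/4-.4))
# depth cluster of the stand in world from scene cam
q=np.load('pics/s0.npz')
pts=[];c=[]
for v in range(250,290):
  for u in range(235,280):
    if q['d'][v,u]>0: pts.append(world('scene','s0',u,v)); c.append(q['im'][v,u])
for v in range(225,275):
  for u in range(235,280):
    if q['d'][v,u]>0: pts.append(world('scene','s0',u,v)); c.append(q['im'][v,u])
pts=np.array(pts);c=np.array(c).astype(int)
red=(c[:,0]>110)&(c[:,1]<50)&(c[:,2]<50); print('red',pts[red][np.argsort(pts[red][:,2])][::4])
tan=(pts[:,2]>205)&(pts[:,2]<222)&~red; print('bar',tan.sum(),pts[tan].min(0),pts[tan].max(0))
E
```

```text
gauge [[734.6 217.   73. ]
 [744.5 160.   73. ]
 [591.2 131.9  73. ]
 [579.8 184.3  73. ]] [662.5 173.3  73. ]
slab [[763.3 313.6  70. ]
 [767.5  74.3  70. ]
 [507.6  68.3  70. ]
 [504.8 308.3  70. ]] [635.8 191.1  70. ]
base [[ 706.1 -104.2   14. ]
 [ 710.7 -231.6   14. ]
 [ 593.7 -238.6   14. ]
 [ 585.7 -109.8   14. ]] [ 649. -171.   14.]
root [[ 637.7 -173.   200. ]] [ 637.7 -173.   200. ]
tip [[ 571.3 -177.5  254. ]] [ 571.3 -177.5  254. ]
bar [[ 638.6 -132.2  220. ]
 [ 647.4 -136.2  220. ]
 [ 651.  -210.9  220. ]
 [ 641.5 -206.8  220. ]] [ 644.6 -171.5  220. ]
[636.1 151.5  70.5]
[722.4 288.2  71.2]
[ 604.  -117.1   13.9]
[ 644.7 -170.7  220.8]Traceback (most recent call last):
  File "<stdin>", line 15, in <module>
  File "h.py", line 10, in world
    q=np.load(f'pics/{f}.npz'); c=camera_info(n); K=np.array(c['K']);
                                  ~~~~~~~~~~~^^^
ValueError: time passes only in moves, steps and waits
```

Call:
carry_out --moves '[[[29,-23.3,0,0,0,0],[29,-23.3,0,0,0,0],[29,-23.3,0,0,0,0],[29,-23.3,0,0,0,0],[29,-23.3,0,0,0,0],[29,-23.3,0,0,0,0],[29,-23.3,0,0,0,0],[29,-23.3,0,0,0,0],[29,-23.3,0,0,0,0],[29,-23.3,0,0,0,0]]]' --hand 40

```text
time_s: 0.93
eef_pos: [358.1, -236.6, 231.1]
orientation: [[0.971, 0.239, -0.0], [0.239, -0.971, 0.0], [-0.0, -0.0, -1.0]]
ft_force: [1.0, -0.8, -0.9]
gripper_width: 0.467
gripper_force: 0.0
```

Call:
carry_out --moves '[[[29,-23.3,0,0,0,0],[29,-23.3,0,0,0,0],[29,-23.3,0,0,0,0],[29,-23.3,0,0,0,0],[29,-23.3,0,0,0,0],[29,-23.3,0,0,0,0],[29,-23.3,0,0,0,0],[29,-23.3,0,0,0,0],[0,0,0,0,0,0],[0,0,0,0,0,0]]]'

```text
time_s: 1.77
eef_pos: [538.5, -0.3, 230.1]
orientation: [[0.97, 0.242, -0.002], [0.242, -0.97, -0.0], [-0.002, -0.0, -1.0]]
ft_force: [-0.1, 1.0, -0.2]
gripper_width: 0.464
gripper_force: 0.0
```

Call:
carry_out --moves '[[[17.1,-13.8,8,0,0,0],[17.1,-13.8,8,0,0,0],[17.1,-13.8,8,0,0,0],[17.1,-13.8,8,0,0,0],[17.1,-13.8,8,0,0,0],[17.1,-13.8,8,0,0,0],[17.1,-13.8,8,0,0,0],[17.1,-13.8,8,0,0,0],[17.1,-13.8,8,0,0,0],[17.1,-13.8,8,0,0,0]]]'

```text
time_s: 2.6
eef_pos: [672.0, 169.8, 151.1]
orientation: [[0.97, 0.245, -0.001], [0.245, -0.97, 0.002], [-0.0, -0.002, -1.0]]
ft_force: [-0.1, -0.4, 0.1]
gripper_width: 0.476
gripper_force: 0.0
```

```bash
python3 - <<'E'
from h import *
snap('wrist','w1',s=1.4)
s=bot.observe(); print(s['eef_pos'],s['joint_positions'],s['ft_force'])
E
```

```text
[673.2044357  171.76439246 148.11602736] [2.48538746e-01 4.34462997e-01 4.34930825e-01 1.57322590e+00
 3.11034868e-03 3.14097182e+00] [-2.39827819  0.01270356 -3.39435839]
```

View pics/w1.png

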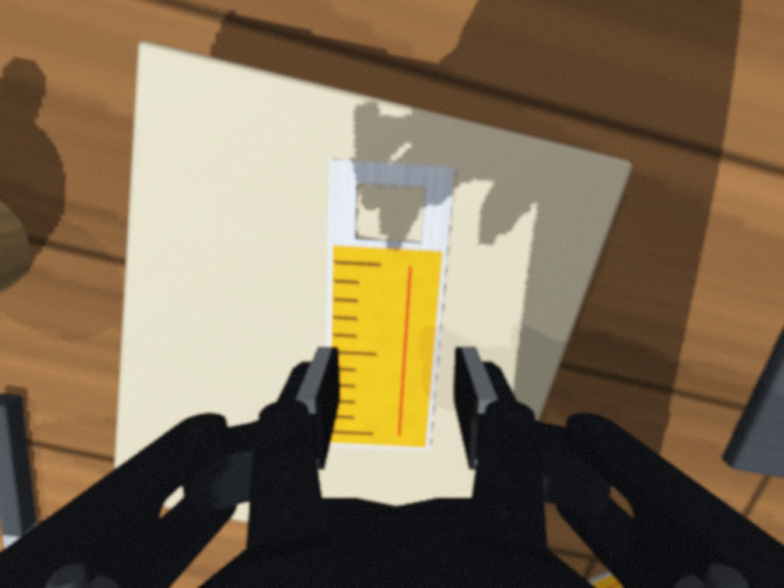

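The wrist view shows the large gauge under the fingers: slotted-end corners at (330,159) and (455,168), plain-end right corner at (428,446). The slot is up and the ruled yellow face is visible.

```bash
python3 - <<'E'
from h import *
np.set_printoptions(precision=1,suppress=True)
for u,v,z in [(330,159,73),(455,168,73),(428,446,73),(331,440,73),(357,183,73),(426,187,73),(423,242,73),(356,238,73),(140,43,70),(631,161,70)]: print(world('wrist','w1',u/1.4,v/1.4,z))
print(bot.observe()['eef_pos'])
E
```

```text
[731.8 218.   73. ]
[742.5 158.7  73. ]
[587.9 129.7  73. ]
[578.  185.5  73. ]
[724. 203.  73.]
[730.4 169.9  73. ]
[703.8 164.2  73. ]
[697.4 197.5  73. ]
[760.1 312.4  70. ]
[766.7  76.2  70. ]
[673.2 171.8 148.1]
```

Call:
carry_out --moves '[[[0,0,0,0,0,-7],[0,0,0,0,0,-7],[0,0,0,0,0,-7],[0,0,0,0,0,-7],[0,0,0,0,0,-7],[0,0,0,0,0,-7],[0,0,0,0,0,-7],[0,0,0,0,0,-7],[0,0,0,0,0,-7],[0,0,0,0,0,-7]]]'

```text
time_s: 3.48
eef_pos: [671.6, 168.4, 151.5]
orientation: [[0.096, 0.995, -0.001], [0.995, -0.096, 0.002], [0.002, -0.001, -1.0]]
ft_force: [-0.1, -0.7, 0.5]
gripper_width: 0.467
gripper_force: 0.0
```

Call:
carry_out --moves '[[[5.7,-3.6,6.5,0,0,0],[0,0,6.5,0,0,-5.6],[0,0,6.5,0,0,-5.6],[0,0,6.5,0,0,-5.6],[0,0,6.5,0,0,0],[0,0,6.5,0,0,0],[0,0,6.5,0,0,0],[0,0,6.5,0,0,0],[0,0,6.5,0,0,0],[0,0,6.5,0,0,0]]]'

```text
time_s: 4.32
eef_pos: [668.8, 176.2, 85.6]
orientation: [[-0.19, 0.982, -0.001], [0.982, 0.19, 0.002], [0.002, -0.0, -1.0]]
ft_force: [-0.1, -0.2, 0.5]
gripper_width: 0.467
gripper_force: 0.0
```

Call:
carry_out --moves '[[[0,0,1,0,0,0],[0,0,1,0,0,0],[0,0,1,0,0,0],[0,0,1,0,0,0],[0,0,1,0,0,0],[0,0,1,0,0,0],[0,0,1,0,0,0],[0,0,1,0,0,0],[0,0,1,0,0,0],[0,0,0,0,0,0]]]'

```text
time_s: 5.15
eef_pos: [668.7, 176.2, 77.0]
orientation: [[-0.191, 0.982, -0.001], [0.982, 0.191, 0.002], [0.002, -0.0, -1.0]]
ft_force: [-0.2, -0.7, -1.6]
gripper_width: 0.468
gripper_force: 0.0
```

Call:
carry_out --moves '[[[0,0,0.5,0,0,0],[0,0,0.5,0,0,0],[0,0,0.5,0,0,0],[0,0,0.5,0,0,0],[0,0,0.5,0,0,0],[0,0,0.5,0,0,0],[0,0,0.5,0,0,0],[0,0,0.5,0,0,0],[0,0,0,0,0,0],[0,0,0,0,0,0]]]'

```text
time_s: 5.98
eef_pos: [668.8, 176.3, 73.2]
orientation: [[-0.191, 0.982, -0.001], [0.982, 0.191, 0.002], [0.002, -0.0, -1.0]]
ft_force: [0.3, 0.5, -0.9]
gripper_width: 0.468
gripper_force: 0.0
```

Call:
carry_out --moves '[[[0,0,0.4,0,0,0],[0,0,0.4,0,0,0],[0,0,0.4,0,0,0],[0,0,0.4,0,0,0],[0,0,0.4,0,0,0],[0,0,0.4,0,0,0],[0,0,0.4,0,0,0],[0,0,0,0,0,0],[0,0,0,0,0,0],[0,0,0,0,0,0]]]'

```text
time_s: 6.82
eef_pos: [668.9, 176.3, 71.6]
orientation: [[-0.191, 0.982, 0.0], [0.982, 0.191, 0.003], [0.002, 0.001, -1.0]]
ft_force: [-1.9, -0.7, 7.0]
gripper_width: 0.469
gripper_force: 3.3
```

Call:
carry_out --moves '[[[0.6,-2.9,0.3,0,0,0],[0.9,-4.9,0,0,0,0],[1.1,-5.9,0,0,0,0],[1.1,-5.9,0,0,0,0],[1.1,-5.9,0,0,0,0],[1.1,-5.9,0,0,0,0],[1.1,-5.9,0,0,0,0],[0.9,-4.9,0,0,0,0],[0.6,-2.9,0,0,0,0],[0,0,0,0,0,0]]]'

```text
time_s: 7.65
eef_pos: [623.2, 176.2, 71.6]
orientation: [[-0.191, 0.982, 0.002], [0.982, 0.191, 0.003], [0.003, 0.002, -1.0]]
ft_force: [-1.9, 1.0, 6.5]
gripper_width: 0.468
gripper_force: 3.6
```

```bash
python3 - <<'E'
from h import *
snap('wrist','w2',s=1.4)
s=bot.observe(); print(s['eef_pos'],s['joint_positions'],s['ft_force'])
E
```

```text
[623.15772492 176.20670279  71.59552539] [0.27448896 0.31456303 0.13218534 1.38639616 0.00245664 1.65310928] [-0.90052906 -0.06259495  7.64426026]
```

View pics/w2.png

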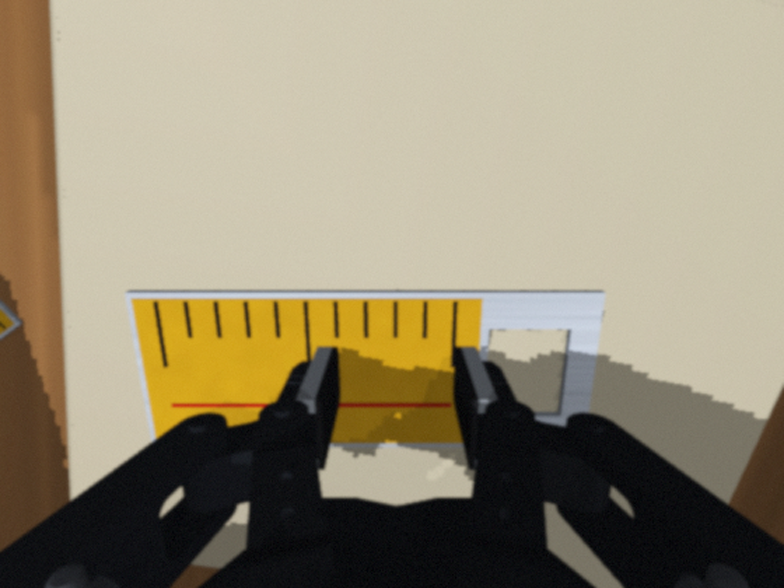

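The wrist view shows the gauge upper corners at (127,291) and (604,291), with the slab's near edge running from (52,0) to (68,440).

```bash
python3 - <<'E'
from h import *
np.set_printoptions(precision=1,suppress=True)
w=[world('wrist','w2',u/1.4,v/1.4,z) for u,v,z in [(127,291,73),(604,291,73),(155,437,73),(54,50,70),(68,440,70)]]
print(np.array(w)); a,b=w[:2]; d=(b-a)/np.linalg.norm(b-a); n=np.array([d[1],-d[0],0]); print(np.linalg.norm(b-a),np.degrees(np.arctan2(d[1],d[0])),'c',(a+b)/2+30*n,'end',a+30*n)
E
```

```text
[[528.5 187.3  73. ]
 [685.6 217.9  73. ]
 [540.  131.7  73. ]
 [504.  257.4  70. ]
 [506.1 121.6  70. ]]
160.10990624108248 11.029040984756731 c [612.8 173.2  73. ] end [534.2 157.9  73. ]
```

Call:
carry_out --moves '[[[0.7,-3.5,0,0,0,1],[0.6,-3.6,0,0,0,1],[0.6,-3.6,0,0,0,1],[0.5,-3.6,0,0,0,1],[0.4,-3.6,0,0,0,1],[0.4,-3.6,0,0,0,1],[0.3,-3.6,0,0,0,1],[0.2,-3.6,0,0,0,1],[0.2,-3.6,0,0,0,1],[0.1,-3.6,0,0,0,1]]]'

```text
time_s: 8.53
eef_pos: [587.7, 176.1, 71.6]
orientation: [[-0.017, 1.0, 0.002], [1.0, 0.017, 0.003], [0.003, 0.003, -1.0]]
ft_force: [3.0, -0.6, 6.0]
gripper_width: 0.475
gripper_force: 3.1
```

Call:
carry_out --moves '[[[0.1,-3.6,0,0,0,0],[0.1,-3.6,0,0,0,0],[0.1,-3.6,0,0,0,0],[0.1,-3.6,0,0,0,0],[0.1,-3.6,0,0,0,0],[0.1,-3.6,0,0,0,0],[0.1,-3.6,0,0,0,0],[0.1,-3.6,0,0,0,0],[0,0,0,0,0,0],[0,0,0,0,0,0]]]'

```text
time_s: 9.37
eef_pos: [558.3, 176.4, 71.6]
orientation: [[-0.018, 1.0, 0.001], [1.0, 0.018, 0.003], [0.003, 0.001, -1.0]]
ft_force: [-0.2, -0.0, 8.0]
gripper_width: 0.468
gripper_force: 3.9
```

```bash
python3 - <<'E'
from h import *
snap('wrist','w3',s=1.4)
s=bot.observe(); print(s['eef_pos'],s['joint_positions'],s['ft_force'])
E
```

```text
[558.29853195 176.44104832  71.53852253] [ 0.30486608  0.16694081 -0.04418727  1.35765699  0.0025366   1.85800204] [-2.15607182  0.07191813  7.60856016]
```

View pics/w3.png

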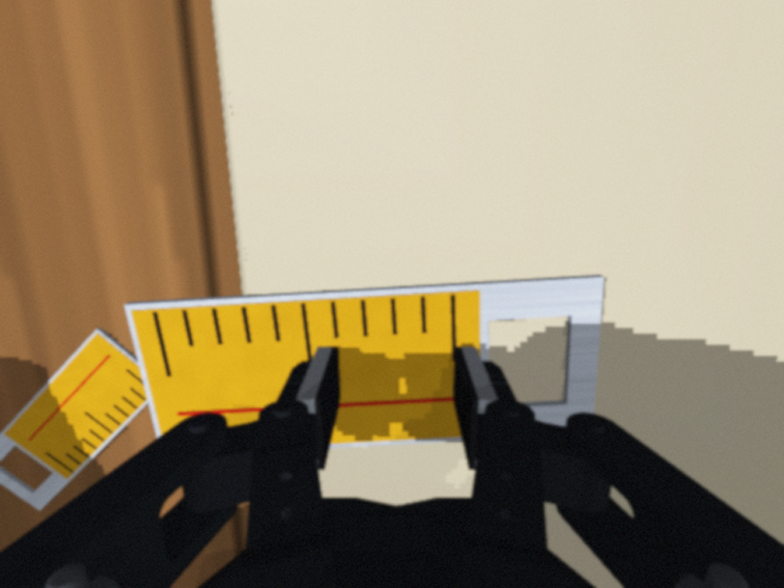

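The gauge now overhangs the slab edge. Its upper corners are at (126,304) and (604,276), and the slab edge runs from (214,0) to (242,293).

```bash
python3 - <<'E'
from h import *
np.set_printoptions(precision=1,suppress=True)
w=[world('wrist','w3',u/1.4,v/1.4,z) for u,v,z in [(126,304,73),(604,276,73),(214,5,70),(242,290,70)]]
print(np.array(w)); a,b=w[:2]; d=(b-a)/np.linalg.norm(b-a); n=np.array([d[1],-d[0],0]); print(np.linalg.norm(b-a),np.degrees(np.arctan2(d[1],d[0])),'c',(a+b)/2+30*n,'end',a+30*n)
e=w[3]-w[2]; print(np.degrees(np.arctan2(-e[0],e[1])))
E
```

```text
[[465.9 199.1  73. ]
 [626.2 211.8  73. ]
 [503.3 289.5  70. ]
 [504.5 203.8  70. ]]
160.83865221294533 4.533171539630919 c [548.5 175.5  73. ] end [468.3 169.2  73. ]
-179.22175737248833
```

Call:
carry_out --moves '[[[0.1,-1.1,0.3,0,0,0.8],[0.1,-1.1,0,0,0,0.8],[0,-1.1,0,0,0,0.8],[0,-1.1,0,0,0,0.8],[-0.1,-1.1,0,0,0,0.8],[-0.1,-1.1,0,0,0,0.8],[-0.1,-1.1,0,0,0,0],[-0.1,-0.8,0,0,0,0],[0,0,0,0,0,0],[0,0,0,0,0,0]]]'

```text
time_s: 10.25
eef_pos: [550.6, 176.6, 71.5]
orientation: [[0.066, 0.998, 0.003], [0.998, -0.066, 0.003], [0.003, 0.003, -1.0]]
ft_force: [1.1, 0.9, 7.8]
gripper_width: 0.47
gripper_force: 3.9
```

Call:
carry_out --moves '[[[0,0,-3,0,0,0],[0,0,-5,0,0,0],[0,0,-10,0,0,0],[0,0,-15,0,0,0],[0,0,-15,0,0,0],[0,0,-15,0,0,0],[0,0,-15,0,0,0],[0,0,-15,0,0,0],[0,0,-15,0,0,0],[0,0,-15,0,0,0]]]' --hand 60

```text
time_s: 11.08
eef_pos: [549.3, 175.9, 194.4]
orientation: [[0.066, 0.998, -0.0], [0.998, -0.066, 0.002], [0.002, -0.001, -1.0]]
ft_force: [0.6, -0.4, 0.4]
gripper_width: 0.704
gripper_force: 0.0
```

```bash
python3 - <<'E'
from h import *
snap('wrist','w4',s=1.4)
s=bot.observe(); print(s['eef_pos'],s['joint_positions'],s['ft_force'])
E
```

```text
[550.08108032 176.17530625 197.61220679] [0.30878212 0.13904055 0.16752629 1.59504296 0.00236535 1.94576366] [-1.59158207  0.33135082  1.91958902]
```

View pics/w4.png

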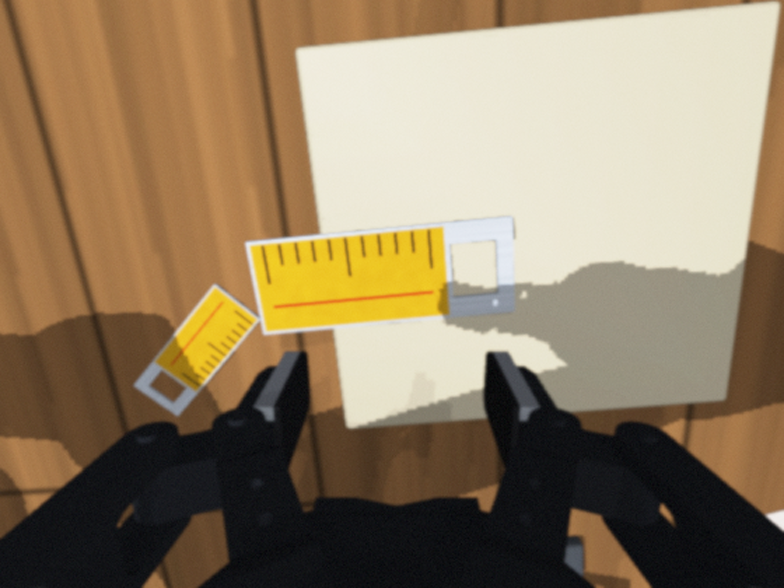

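Call:
carry_out --moves '[[[0,0,0,-7,0,0],[0,0,0,-7,0,0],[0,0,0,-7,0,0],[0,0,0,-7,0,0],[0,0,0,-7,0,0],[0,0,0,-7,0,0],[0,0,0,-7,0,0],[0,0,0,0,0,0],[0,0,0,0,0,0],[0,0,0,0,0,0]]]'

```text
time_s: 11.97
eef_pos: [550.4, 176.6, 196.1]
orientation: [[0.066, 0.655, 0.753], [0.998, -0.046, -0.047], [0.004, 0.754, -0.656]]
ft_force: [0.0, 0.0, 0.8]
gripper_width: 0.701
gripper_force: 0.0
```

```bash
cat > fit.py <<'E'
import numpy as np
from scipy.optimize import least_squares
from scipy.spatial.transform import Rotation as Ro
D=[([-1.32904,.08738,.17524,1.65976,0,1.57081],[131.63,-533.83,230.68]),
([.248539,.434463,.434931,1.573226,.00311,3.14097],[673.204,171.764,148.116]),
([.274489,.314563,.132185,1.386396,.002457,1.653109],[623.158,176.207,71.596]),
([.304866,.166941,-.044187,1.357657,.002537,1.858002],[558.299,176.441,71.539]),
([.308782,.139041,.167526,1.595043,.002365,1.945764],[550.081,176.175,197.612])]
def fk(q,p,s5=1):
    a1,h,L2,A,B,w,Lt,s5=p
    d=q[2]-q[1]; P=q[3]-d   # tool pitch below horizontal
    r=a1+L2*np.sin(q[1])+A*np.cos(d)-B*np.sin(d); z=h+L2*np.cos(q[1])+A*np.sin(d)+B*np.cos(d)
    f=np.array([np.cos(P),0,-np.sin(P)]); u=np.array([np.sin(P),0,np.cos(P)]); l=np.array([0,1,0])
    t=np.cos(q[4])*f+np.sin(q[4])*np.sign(s5)*l
    v=np.array([r,0,z])+w*f+0*u+Lt*t
    Rz=Ro.from_euler('z',q[0]).as_matrix()
    return Rz@v, Rz@t
E
python3 - <<'E'
from h import *
np.set_printoptions(precision=4,suppress=True)
s=bot.observe(); print(s['eef_pos'],s['joint_positions'],s['orientation'])
w=[world('wrist','w4',u/1.4,v/1.4,z) for u,v,z in [(247,242,73),(514,217,73),(514,313,73),(266,334,73),(297,48,70),(347,427,70)]]
w=np.array(w); print(w.round(1)); d=w[1]-w[0]+w[2]-w[3]; print('yaw',np.degrees(np.arctan2(d[1],d[0])),w[:4].mean(0),(w[0]+w[3])/2)
from fit import *
D.append((list(s['joint_positions']),list(s['eef_pos'])))
f=lambda p: np.concatenate([fk(q,list(p[:5])+[0,p[5],1])[0]-x for q,x in D])
o=least_squares(f,[0,300,350,350,50,250]); print(o.x, o.fun.round(1)); np.save('kin.npy',o.x)
print(fk(s['joint_positions'],list(o.x[:5])+[0,o.x[5],1])[1])
E
```

```text
[550.3761 176.6447 196.0677] [ 0.5148 -0.5905 -0.7021  0.6925 -0.424   1.9803] [[ 0.0658  0.6548  0.7529]
 [ 0.9978 -0.0465 -0.0468]
 [ 0.0044  0.7544 -0.6564]]
[[461.2 203.9  73. ]
 [622.2 208.6  73. ]
 [622.9 147.8  73. ]
 [463.8 143.6  73. ]
 [504.4 307.6  70. ]
 [508.7  69.7  70. ]]
yaw 1.5762481850566117 [542.5357 175.9669  73.    ] [462.532  173.7654  73.    ]
[ 24.3213 115.2669 338.9075 512.5186  61.6476 329.5191] [  2.1  -8.6  -0.9 -15.5  -3.8   6.9  -2.5  -0.6   4.1   9.4   3.1   1.3
   5.3   1.8  -0.    3.9 -18.8 -11.4]
[ 0.7529 -0.0468 -0.6564]
```

```bash
cat >> fit.py <<'E'
D.append(([.5148,-.5905,-.7021,.6925,-.424,1.9803],[550.376,176.645,196.068]))
def solve():
    f=lambda p: np.concatenate([fk(q,list(p)+[1])[0]-x for q,x in D]+[np.array(p)*.002])
    return least_squares(f,[0,300,350,350,50,80,200])
def ik(pos,z,p,q0):
    # pos TCP, z tool dir ; returns q1..q5
    lo=np.array([-3.1,-.82,-1.12,-2.15,-1.4]);hi=np.array([3.1,1.78,1.2,2.25,1.48])
    def f(q):
        x,t=fk(q,list(p)+[1]); return np.concatenate([(x-pos)/10,(t-z)*50])
    best=None
    for s in [q0]+[np.random.default_rng(i).uniform(lo,hi) for i in range(8)]:
        s=np.clip(np.array(s[:5]),lo+.01,hi-.01)
        o=least_squares(f,s,bounds=(lo,hi))
        if best is None or o.cost<best.cost-1e-4: best=o
    return best.x,np.abs(best.fun).max()
E
python3 - <<'E'
from fit import *
np.set_printoptions(precision=2,suppress=True)
o=solve(); p=o.x; print(p,o.fun[:18]); np.save('kin.npy',p)
q0=D[-1][0]
for a in (-80,-60,-45,-30,-20,-10,0,10,20,30,45,60,80):
    r=np.radians(a+1.6); z=np.array([np.cos(r),np.sin(r),0]); G=np.array([477,174.2,71.5])
    q,e=ik(G+19*z,z,p,q0); print('slab',a,q,round(e,3))
for psi in (-10,3,20):
  for pit in (0,25):
    for a in (-45,-30,-20,-10,0,10,20,30):
      Rg=Ro.from_euler('ZY',[psi,-pit],degrees=True).as_matrix()
      G=np.array([571,-177,262])-Rg@[121,0,0]; z=Rg@[np.cos(np.radians(a)),np.sin(np.radians(a)),0]
      q,e=ik(G+19*z,z,p,q0)
      if e<.05: print('hang',psi,pit,a,q,round(e,3))
E
```

```text
[  0.04 160.   420.1  518.75  36.11 144.35 284.96] [ 0.    0.   -0.   -0.   -0.    0.   -0.   -0.    0.01  0.    0.    0.01
 -0.   -0.   -0.    0.    0.   -0.01]
slab -80 [ 0.8   0.88  0.12  2.25 -1.  ] 3.32
slab -60 [ 0.87  0.81 -0.06  2.25 -1.25] 0.328
slab -45 [ 0.95  0.73 -0.22  2.19 -1.4 ] 1.859
slab -30 [ 0.89  0.24 -1.12 -1.37 -1.39] 0.102
slab -20 [ 0.87  0.39 -1.12 -1.62 -1.21] 1.881
slab -10 [ 0.81  0.53 -1.12 -1.78 -1.  ] 3.541
slab 0 [ 0.71  0.67 -1.12 -1.93 -0.72] 5.06
slab 10 [ 0.54  0.8  -1.12 -2.05 -0.36] 6.446
slab 20 [ 0.31  0.84 -1.12 -2.09  0.07] 6.91
slab 30 [ 0.1   0.77 -1.12 -2.02  0.48] 6.054
slab 45 [-0.1   0.55 -1.12 -1.81  0.95] 4.072
slab 60 [-0.18  0.35 -1.12 -1.56  1.27] 1.519
slab 80 [-0.22  0.71 -0.26  2.17  1.48] 0.943
```

```bash
cat > scan.py <<'E'
from fit import *
np.set_printoptions(precision=2,suppress=True)
p=np.load('kin.npy')
lo=np.array([-3.1,-.83,-1.135,-2.18,-1.425]);hi=np.array([3.1,1.79,1.22,2.26,1.505])
def ikall(pos,z):
    # analytic: choose q1 on grid -> solve q5 from lateral components
    out=[]
    a1,h,L2,A,B,w,Lt=p; W=pos-Lt*z
    R=np.hypot(W[0],W[1]); 
    for q1 in {np.arctan2(W[1],W[0])}:  # wrist centre lies in the arm plane
        c,s=np.cos(q1),np.sin(q1); zl=-s*z[0]+c*z[1]; zr=c*z[0]+s*z[1]
        q5=np.arcsin(np.clip(zl,-1,1))
        P=np.arctan2(-z[2],zr)
        f=np.array([np.cos(P),-np.sin(P)]); E=np.array([R-a1,W[2]-h])-w*f
        L3=np.hypot(A,B); ph=np.arctan2(B,A); D=np.hypot(*E); k=(D*D-L2*L2-L3*L3)/(2*L2*L3)
        if abs(k)>1: continue
        for sg in(1,-1):
            g=sg*np.arccos(k) # forearm dir = upper dir rotated
            au=np.arctan2(E[1],E[0])-np.arctan2(L3*np.sin(g),L2+L3*np.cos(g))
            q2=np.pi/2-au; d=au+g-ph; q3=d+q2; q4=P+d
            q=np.array([q1,q2,q3,q4,q5]); q=(q+np.pi)%(2*np.pi)-np.pi
            m=np.minimum(q-lo,hi-q).min()
            out.append((m,q))
    return max(out,key=lambda t:t[0]) if out else (-9,None)
if __name__=='__main__':
  G=np.array([477,174.2,71.5])
  for a in range(-120,121,5):
    r=np.radians(a+1.6); z=np.array([np.cos(r),np.sin(r),0])
    m,q=ikall(G+19*z,z)
    if m<-.12: continue
    res=[]
    for psi in range(-40,41,5):
      for pit in (0,10,20,30,40,50):
        Rg=Ro.from_euler('ZY',[psi,-pit],degrees=True).as_matrix()
        Gh=np.array([571,-177,258])-Rg@[121,0,0]; zh=Rg@[np.cos(np.radians(a)),np.sin(np.radians(a)),0]
        mh,qh=ikall(Gh+19*zh,zh); res.append((round(mh,2),psi,pit))
    res.sort(reverse=True); print(a,round(m,3),q,res[:3],[t for t in res if t[0]>0 and abs(t[1])<=15][:4])
E
python3 scan.py
```

```text
-75 -0.102 [ 0.82  0.93  0.15  2.36 -1.04] [(np.float64(0.09), 15, 50), (np.float64(0.08), 10, 40), (np.float64(0.05), 5, 30)] [(np.float64(0.09), 15, 50), (np.float64(0.08), 10, 40), (np.float64(0.05), 5, 30)]
-70 -0.07 [ 0.84  0.9   0.08  2.33 -1.11] [(np.float64(0.06), 15, 50), (np.float64(0.06), 10, 40), (np.float64(0.04), 5, 30)] [(np.float64(0.06), 15, 50), (np.float64(0.06), 10, 40), (np.float64(0.04), 5, 30), (np.float64(0.03), 0, 20)]
-65 -0.039 [ 0.86  0.86  0.02  2.3  -1.18] [(np.float64(0.04), 20, 50), (np.float64(0.04), 10, 40), (np.float64(-0.01), 25, 50)] [(np.float64(0.04), 10, 40)]
-60 -0.008 [ 0.87  0.82 -0.05  2.27 -1.25] [(np.float64(0.02), 10, 40), (np.float64(0.02), -5, 20), (np.float64(0.01), 25, 50)] [(np.float64(0.02), 10, 40), (np.float64(0.02), -5, 20), (np.float64(0.01), 0, 30)]
-55 0.023 [ 0.88  0.79 -0.12  2.24 -1.33] [(np.float64(-0.0), 0, 30), (np.float64(-0.02), 40, 50), (np.float64(-0.03), 35, 50)] []
-50 0.021 [ 0.89  0.75 -0.19  2.21 -1.4 ] [(np.float64(-0.01), -10, 20), (np.float64(-0.03), -15, 10), (np.float64(-0.04), 40, 40)] []
-45 -0.06 [ 0.9 
[... 1538 characters left out ...]
 (np.float64(-0.23), -30, 0)] []
90 0.035 [-0.19  0.77 -0.14  2.23  1.36] [(np.float64(-0.08), -40, 50), (np.float64(-0.09), -40, 40), (np.float64(-0.11), -35, 50)] []
95 0.004 [-0.18  0.81 -0.08  2.26  1.28] [(np.float64(0.08), -35, 50), (np.float64(0.08), -40, 50), (np.float64(0.08), -40, 40)] []
100 -0.027 [-0.16  0.84 -0.01  2.29  1.21] [(np.float64(0.19), -35, 50), (np.float64(0.16), -40, 40), (np.float64(0.15), -40, 50)] []
105 -0.058 [-0.14  0.88  0.06  2.32  1.14] [(np.float64(0.24), -35, 50), (np.float64(0.24), -40, 40), (np.float64(0.23), -40, 50)] []
110 -0.09 [-0.13  0.92  0.13  2.35  1.07] [(np.float64(0.31), -40, 50), (np.float64(0.27), -35, 50), (np.float64(0.26), -40, 40)] []
```

```bash
cat > opt.py <<'E'
from scan import *
from scipy.optimize import differential_evolution
def slabpose(a,gx,gy,psi=1.6,zz=71.5,end=(462.5,173.8)):
    Rg=Ro.from_euler('Z',psi,degrees=True).as_matrix()
    z=Rg@[np.cos(np.radians(a)),np.sin(np.radians(a)),0]
    return np.array([*end,zz])+Rg@[gx,gy,0], z
def hangpose(a,gx,gy,psi,pit,slot,roll=0):
    Rg=Ro.from_euler('ZYX',[psi,-pit,roll],degrees=True).as_matrix()
    return np.array(slot)+Rg@[gx-136,gy,0], Rg@[np.cos(np.radians(a)),np.sin(np.radians(a)),0]
def margins(x):
    a,gx,gy,psi,pit,roll=x
    G,z=slabpose(a,gx,gy); m1,_=ikall(G+19*z,z)
    ms=[m1]
    for s in ((574,-177,248),(566,-177,262),(558,-177,275)):
        G,z=hangpose(a,gx,gy,psi,pit,s,roll); ms.append(ikall(G+19*z,z)[0])
    return ms
if __name__=='__main__':
    for b in ([(-90,-20),(14,20),(-12,12),(-15,20),(15,45),(-8,8)],[(30,110),(14,20),(-12,12),(-25,15),(10,45),(-8,8)]):
        o=differential_evolution(lambda x:-min(margins(x)),b,seed=1,maxiter=150,tol=1e-6)
        x=o.x; print(x,-o.fun,margins(x))
        G,z=slabpose(*x[:3]); print('slab',ikall(G+19*z,z)); G,z=hangpose(*x[:5],(574,-177,248),x[5]); print('hang',ikall(G+19*z,z),G,z)
E
python3 opt.py
```

```text
[-52.87  17.28 -11.93 -14.99  23.47   7.02] 0.04560226642031928 [np.float64(0.04560226642031928), np.float64(0.04568822698019259), np.float64(0.06567508166110247), np.float64(0.04584348158624629)]
slab (np.float64(0.04560226642031928), array([ 0.87,  0.76, -0.17,  2.21, -1.38]))
hang (np.float64(0.04568822698019259), array([ 0.22,  0.32, -1.04, -2.13, -1.35])) [ 466.3  -160.42  199.38] [ 0.37 -0.92  0.15]
[ 86.49  14.    12.   -25.    28.96  -8.  ] 0.06007669181008701 [np.float64(0.06007669181132069), np.float64(0.12481848653202654), np.float64(0.09136834963988605), np.float64(0.06007669181008701)]
slab (np.float64(0.06007669181132069), array([-0.17,  0.74, -0.2 ,  2.2 ,  1.44]))
hang (np.float64(0.12481848653202654), array([-0.79,  0.44, -0.18,  2.14,  1.32])) [ 483.02 -121.46  187.46] [ 0.53  0.84 -0.09]
```

```bash
cat > opt2.py <<'E'
from opt import *
import scan
def run(br,b,psis=1.6,end=(462.5,173.8),pen=.002):
    L=scan.lo.copy(),scan.hi.copy()
    if br>0: scan.lo[3]=0
    else: scan.hi[3]=0
    def ms(x):
        a,gx,gy,psi,pit,roll=x
        G,z=slabpose(a,gx,gy,psis,71.5,end); r=[ikall(G+19*z,z)[0]]
        for s in ((574,-177,248),(566,-177,262),(558,-177,275)):
            G,z=hangpose(a,gx,gy,psi,pit,s,roll); r.append(ikall(G+19*z,z)[0])
        return r
    o=differential_evolution(lambda x:-min(ms(x))+pen*max(0,abs(x[3]-3)-10)*.5,b,seed=1,maxiter=120,tol=1e-6); x=o.x
    print(br,psis,x,np.array(ms(x)))
    G,z=slabpose(*x[:3],psis,71.5,end); print('  slab',ikall(G+19*z,z)[1]); G,z=hangpose(*x[:5],(574,-177,248),x[5]); print('  hang',ikall(G+19*z,z)[1],G,z)
    scan.lo[:],scan.hi[:]=L
if __name__=='__main__':
    B=[(-95,-20),(13,20),(-15,15),(-20,25),(10,50),(-12,12)]
    for psis in (1.6,8,15): run(1,B,psis)
    run(-1,B); run(-1,[(20,100),(13,20),(-15,15),(-30,25),(10,50),(-12,12)])
E
python3 opt2.py
```

```text
1 1.6 [-57.53  13.04 -14.94 -12.18  10.    11.99] [0.02 0.02 0.03 0.02]
  slab [ 0.86  0.78 -0.12  2.24 -1.31]
  hang [ 0.22 -0.64 -1.08  0.02 -1.39] [ 453.07 -165.85  223.59] [ 0.37 -0.92 -0.08]
1 8 [-59.87  13.09 -14.96  -9.72  10.    12.  ] [0.05 0.05 0.05 0.05]
  slab [ 0.87  0.76 -0.17  2.21 -1.37]
  hang [ 0.21 -0.65 -1.08  0.05 -1.37] [ 452.75 -171.08  223.59] [ 0.38 -0.92 -0.09]
1 15 [-66.2   13.   -14.99  -5.38  10.92  11.85] [0.05 0.06 0.05 0.05]
  slab [ 0.87  0.76 -0.17  2.21 -1.38]
  hang [ 0.18 -0.62 -1.03  0.16 -1.37] [ 452.97 -180.35  221.67] [ 0.35 -0.93 -0.11]
-1 1.6 [-32.99  19.95  14.91 -20.    25.87   8.01] [-0.03 -0.03 -0.   -0.03]
  slab [ 0.91  0.26 -1.06 -1.32 -1.46]
  hang [ 0.23  0.41 -1.11 -2.21 -1.08] [ 480.07 -127.11  199.24] [ 0.56 -0.78  0.3 ]
-1 1.6 [ 71.77  19.99  14.98 -29.31  46.76 -11.96] [0.06 0.08 0.07 0.06]
  slab [-0.16  0.26 -1.07 -1.33  1.44]
  hang [-0.76  0.41 -0.94 -2.02  1.42] [ 513.84 -126.42  161.36] [0.77 0.64 0.09]
```

```bash
cat > opt3.py <<'E'
from opt import *
S=((574,-177,246),(566,-177,262),(558,-177,278))
def ms(x):
    a,gx,gy,psi,pit,roll=x
    G,z=slabpose(a,gx,gy); r=[ikall(G+19*z,z)[0]]
    for s in S:
        G,z=hangpose(a,gx,gy,psi,pit,s,roll); r.append(ikall(G+19*z,z)[0])
    return r
B=[(-70,-50),(14,18),(-12,12),(-12,18),(15,40),(-25,25)]
for sg in (1,-1):
    B[5]=(0,25) if sg>0 else (-25,0)
    o=differential_evolution(lambda x:-min(min(ms(x)),.08)-(.03 if min(ms(x))>.02 else 0)+.002*max(0,abs(x[3]-3)-5)+.001*max(0,abs(x[5])-10),B,seed=1,maxiter=150,tol=1e-7); x=o.x
    print(x,np.array(ms(x)))
    G,z=slabpose(*x[:3]); print('  slab',ikall(G+19*z,z)[1])
    for s in S: G,z=hangpose(*x[:5],s,x[5]); print('  hang',ikall(G+19*z,z)[1],G,z)
E
python3 opt3.py
```

```text
[-56.78  17.9  -11.92  -4.66  39.92   9.78] [0.02 0.02 0.05 0.02]
  slab [ 0.86  0.79 -0.12  2.24 -1.32]
  hang [ 0.13  0.47 -1.05 -2.16 -1.15] [ 484.07 -181.45  168.66] [ 0.44 -0.86  0.24]
  hang [ 0.13  0.4  -1.08 -2.12 -1.15] [ 476.07 -181.45  184.66] [ 0.44 -0.86  0.24]
  hang [ 0.14  0.32 -1.11 -2.08 -1.16] [ 468.07 -181.45  200.66] [ 0.44 -0.86  0.24]
[-55.05  17.95 -12.   -12.    17.06  -0.03] [0.03 0.03 0.06 0.03]
  slab [ 0.86  0.78 -0.14  2.23 -1.35]
  hang [ 0.21  0.3  -1.05 -2.15 -1.33] [ 461.12 -165.27  211.37] [ 0.37 -0.92  0.17]
  hang [ 0.22  0.23 -1.08 -2.12 -1.34] [ 453.12 -165.27  227.37] [ 0.37 -0.92  0.17]
  hang [ 0.22  0.16 -1.1  -2.08 -1.34] [ 445.12 -165.27  243.37] [ 0.37 -0.92  0.17]
```

```bash
cat > opt4.py <<'E'
from opt import *
S=((574,-177,246),(566,-177,262),(558,-177,278))
def go(end,B,f4):
    def ms(x):
        a,gx,gy,psi,pit,roll=x
        G,z=slabpose(a,gx,gy,1.6,71.5,end); r=[ikall(G+19*z,z)[0]]
        for s in S:
            G,z=hangpose(a,gx,gy,psi,pit,s,roll); m,q=ikall(G+19*z,z); r.append(m if q is not None and f4(q[3]) else -1)
        return r
    o=differential_evolution(lambda x:-min(ms(x))+.002*max(0,abs(x[3]-3)-8)+.001*max(0,abs(x[5])-15),B,seed=1,maxiter=150,tol=1e-7); x=o.x
    print(end,x,np.array(ms(x)))
    G,z=slabpose(*x[:3],1.6,71.5,end); print('  slab',ikall(G+19*z,z)[1])
    for s in S[::2]: G,z=hangpose(*x[:5],s,x[5]); print('  hang',ikall(G+19*z,z)[1],G,z)
if __name__=='__main__':
  for end in ((462.5,173.8),(462.5,150),(462.5,120)):
    for n,f4 in (('mid',lambda q:abs(q)<1.2),('pos',lambda q:q>1.2)):
        print(n); go(end,[(-100,-45),(14,18),(-12,12),(-15,20),(15,45),(-5,40)],f4)
E
python3 opt4.py
```

```text
mid
(462.5, 173.8) [-53.37  14.   -11.99 -15.    15.    21.06] [0.05 0.05 0.06 0.05]
  slab [ 0.87  0.76 -0.17  2.21 -1.37]
  hang [ 0.23 -0.68 -1.09  0.1  -1.31] [ 458.35 -157.6   210.26] [ 0.43 -0.89 -0.12]
  hang [ 0.24 -0.78 -1.07  0.25 -1.32] [ 442.35 -157.6   242.26] [ 0.43 -0.89 -0.12]
pos
(462.5, 173.8) [-64.74  14.02 -11.96 -15.    15.    15.36] [-0.02 -0.02 -0.02 -0.02]
  slab [ 0.84  0.84 -0.02  2.28 -1.2 ]
  hang [ 0.24 -0.16 -0.6   1.2  -1.45] [ 458.   -157.86  211.36] [ 0.23 -0.97 -0.12]
  hang [ 0.25 -0.2  -0.57  1.35 -1.45] [ 442.   -157.86  243.36] [ 0.23 -0.97 -0.12]
mid
(462.5, 150) [-55.4   14.   -12.   -14.28  15.01  18.48] [0.06 0.06 0.06 0.06]
  slab [ 0.83  0.75 -0.19  2.2  -1.37]
  hang [ 0.23 -0.64 -1.08  0.08 -1.36] [ 457.95 -159.2   210.74] [ 0.4  -0.91 -0.1 ]
  hang [ 0.24 -0.74 -1.05  0.23 -1.36] [ 441.95 -159.2   242.74] [ 0.4  -0.91 -0.1 ]
pos
(462.5, 150) [-65.28  14.   -12.   -14.99  15.    16.6 ] [-0. -0. -0. -0.]
  slab [ 0.81  0.82 -0.06  2.26 -1.22]
  hang [ 0.24 -0.17 -0.59  1.2  -1.43] [ 458.05 -157.86  211.11] [ 0.23 -0.96 -0.14]
  hang [ 0.25 -0.21 -0.57  1.34 -1.43] [ 442.05 -157.86  243.11] [ 0.23 -0.96 -0.14]
mid
(462.5, 120) [-58.77  14.   -12.   -11.36  15.01  17.28] [0.07 0.07 0.07 0.07]
  slab [ 0.78  0.74 -0.21  2.19 -1.36]
  hang [ 0.22 -0.64 -1.07  0.1  -1.35] [ 457.12 -165.19  210.97] [ 0.39 -0.91 -0.11]
  hang [ 0.23 -0.74 -1.05  0.25 -1.36] [ 441.12 -165.19  242.97] [ 0.39 -0.91 -0.11]
pos
(462.5, 120) [-65.87  14.   -11.93 -14.99  15.01  18.09] [0.02 0.02 0.02 0.02]
  slab [ 0.77  0.79 -0.12  2.24 -1.25]
  hang [ 0.24 -0.18 -0.59  1.2  -1.4 ] [ 458.17 -157.72  210.84] [ 0.23 -0.96 -0.17]
  hang [ 0.25 -0.22 -0.56  1.33 -1.4 ] [ 442.17 -157.72  242.84] [ 0.23 -0.96 -0.17]
```

```bash
cat > plan.py <<'E'
from opt import *
def fkR(q):
    x,t=fk(q[:5],list(p)+[1]); d=q[2]-q[1]; P=q[3]-d; Rz=Ro.from_euler('z',q[0]).as_matrix()
    u=Rz@[np.sin(P),0,np.cos(P)]; y0=np.cross(t,u); ph=q[5]-np.pi
    X=np.cos(ph)*u+np.sin(ph)*y0
    return x,np.column_stack([X,np.cross(t,X),t])
def ik6(pos,R,q6ref):
    m,q=ikall(pos,R[:,2]); 
    _,R0=fkR([*q,0]); e=(R0.T@R); q6=np.arctan2(e[1,0],e[0,0])
    q6=min((q6+k*2*np.pi for k in(-1,0,1)),key=lambda v:(abs(v)>3.1,abs(v-q6ref)))
    return m,np.array([*q,q6])
def rows(qs):
    o=[]
    for a,b in zip(qs[:-1],qs[1:]):
        (xa,Ra),(xb,Rb)=fkR(a),fkR(b)
        o.append(np.r_[Ra.T@(xb-xa),np.degrees(Ro.from_matrix(Ra.T@Rb).as_rotvec())])
    return np.array(o)
def links(q): # wrist centre and j4 axis point
    x,R=fkR(q); W=x-p[6]*R[:,2]; d=q[2]-q[1];P=q[3]-d; Rz=Ro.from_euler('z',q[0]).as_matrix(); return W,W-p[5]*(Rz@[np.cos(P),0,-np.sin(P)])
def interp(a,b,n): return [a+(b-a)*(.5-.5*np.cos(np.pi*k/n)) for k in range(n+1)]
A,GX,GY=-53.4,14.,-10.
def Rgauge(psi,pit,roll): return Ro.from_euler('ZYX',[psi,-pit,roll],degrees=True).as_matrix()
a=np.radians(A); zt=np.array([np.cos(a),np.sin(a),0]); yt=np.array([0,0,-1.]); RT=np.column_stack([np.cross(yt,zt),yt,zt]) # tool in gauge frame
E
python3 - <<'E'
from plan import *
from cell import bot
s=bot.observe(); q=np.array(s['joint_positions']); x,R=fkR(q); print(x-s['eef_pos'],np.abs(R-s['orientation']).max(),q)
G,z=slabpose(A,GX,GY); Rt=Rgauge(1.6,0,0)@RT
C=G+19*z
for n,off in (('A',(-48,0,70)),('B',(-48,0,0)),('C',(0,0,0)),('lift',(0,0,40)),('lift2',(-40,0,100))):
    m,qq=ik6(C+off,Rt,1.57); print(n,round(m,3),qq,(C+off),*links(qq))
m,qA=ik6(C+(-48,0,70),Rt,1.57)
qs=interp(q,qA,40); r=rows(qs)
print(np.abs(r).max(0)); np.save('qs1.npy',qs)
for k in range(0,41,5): print(k,fkR(qs[k])[0],fkR(qs[k])[1][:,2],*links(qs[k]))
E
```

```text
[-0.    0.02  0.  ] 3.3306690738754696e-16 [ 0.51 -0.59 -0.7   0.69 -0.42  1.98]
A -0.027 [ 0.95  0.59 -0.26  2.29 -1.28  1.57] [440.52 149.26 141.5 ] [264.3 373.2 141.5] [347.73 491.   141.5 ]
B 0.082 [ 0.95  0.72 -0.25  2.18 -1.28  1.57] [440.52 149.26  71.5 ] [264.3 373.2  71.5] [347.73 491.    71.5 ]
C 0.043 [ 0.87  0.76 -0.16  2.22 -1.36  1.57] [488.52 149.26  71.5 ] [312.3 373.2  71.5] [404.94 483.9   71.5 ]
lift -0.014 [ 0.87  0.69 -0.18  2.27 -1.36  1.57] [488.52 149.26 111.5 ] [312.3 373.2 111.5] [404.94 483.9  111.5 ]
lift2 -0.082 [ 0.94  0.55 -0.25  2.34 -1.3   1.57] [448.52 149.26 171.5 ] [272.3 373.2 171.5] [357.38 489.81 171.5 ]
[ 8.58 16.3   5.48  2.56  2.84  5.54]
0 [550.37 176.66 196.07] [ 0.75 -0.05 -0.66] [335.82 189.99 383.13] [248.66 140.68 487.09]
5 [539.22 171.3  170.88] [ 0.71 -0.09 -0.7 ] [337.29 198.34 370.11] [259.27 152.46 482.56]
10 [502.65 150.86 112.89] [ 0.58 -0.25 -0.78] [337.43 220.71 334.3 ] [287.69 188.17 465.84]
15 [446.58 112.19  66.11] [ 0.41 -0.48 -0.77] [328.93 250.35 285.81] [323.74 246.4  430.01]
20 [400.96  72.85  65.91] [ 0.31 -0.73 -0.6 ] [311.39 281.33 238.3 ] [353.3  319.19 371.13]
25 [392.32  64.48 100.93] [ 0.35 -0.87 -0.35] [291.97 312.19 199.79] [366.   391.35 295.13]
30 [411.7   93.83 131.73] [ 0.47 -0.87 -0.13] [276.81 341.88 170.17] [362.37 447.55 218.63]
35 [432.65 132.53 141.39] [ 0.58 -0.81 -0.03] [267.49 364.61 149.37] [352.54 480.54 162.19]
40 [440.52 149.26 141.5 ] [ 0.62 -0.79  0.  ] [264.3 373.2 141.5] [347.73 491.   141.5 ]
```

```bash
python3 - <<'E'
from plan import *
np.set_printoptions(precision=1,suppress=True,linewidth=120)
q=np.array([.5148,-.5905,-.7021,.6925,-.424,1.9803])
from cell import bot
q=np.array(bot.observe()['joint_positions'])
qs=np.load('qs1.npy'); 
m0,q0=ik6(np.array([400,100,190.]),fkR(qs[20])[1],qs[20][5])
G,z=slabpose(A,GX,GY); Rt=Rgauge(1.6,0,0)@RT; C=G+19*z
mA,qA=ik6(C+(-50,0,30),Rt,1.57); print(m0,q0,mA,qA)
P=interp(q,q0,15)[:-1]+interp(q0,qA,15)
# smooth blend not needed
r=rows(P)
for k in (0,5,10,15,20,25,29): print(k,fkR(P[k])[0],fkR(P[k])[1][:,2],*links(P[k]))
V=np.abs(np.diff(P,axis=0)*12).max(0); print('v',V)
print(repr(r.round(1).tolist()))
E
```

```text
0.477283157880545 [ 0.8 -0.  -0.3  1.8 -0.8  1.8] 0.03780477495151757 [ 1.   0.7 -0.3  2.2 -1.3  1.6]
0 [550.4 176.7 196.1] [ 0.8 -0.  -0.7] [335.8 190.  383.1] [248.7 140.7 487.1]
5 [504.9 160.7 150.2] [ 0.6 -0.2 -0.8] [334.4 219.9 370.7] [280.6 184.5 499.9]
10 [421.  113.7 150.2] [ 0.4 -0.6 -0.7] [319.6 277.7 360. ] [335.4 291.5 502.8]
15 [400. 100. 190.] [ 0.3 -0.7 -0.6] [310.4 308.5 362.4] [355.  352.8 492.3]
20 [402.   95.4 170.9] [ 0.3 -0.8 -0.4] [307.6 333.8 295.2] [372.9 404.7 402.7]
25 [424.3 121.2 133.6] [ 0.5 -0.9 -0.1] [282.2 366.2 164.5] [366.9 476.1 204.4]
29 [438.  147.9 103.2] [ 0.6 -0.8 -0. ] [263.3 373.  104.2] [346.5 491.  106. ]
v [0.3 0.9 0.5 1.4 0.6 0.3]
[[-0.6, -3.1, 0.4, 0.5, -0.4, -0.5], [-1.8, -9.1, 0.9, 1.6, -1.1, -1.5], [-3.0, -14.3, 1.0, 2.5, -1.8, -2.6], [-4.0, -18.2, 0.6, 3.2, -2.4, -3.6], [-5.0, -20.6, -0.4, 3.8, -3.0, -4.5], [-5.9, -21.4, -1.8, 4.1, -3.3, -5.4], [-6.8, -20.6, -3.6, 4.1, -3.6, -6.0], [-7.6, -18.7, -5.3, 3.9, -3.7, -6.4], [-8.3, -16.1, -6.7, 3.6, -3.7, -6.5], [-8.8, -13.2, -7.7, 3.2, -3.5, -6.2], [-8.8, -10.3, -7.9, 2.6, -3.2, -5.6], [-8.0, -7.7, -7.2, 2.1, -2.6, -4.7], [-6.5, -5.3, -5.8, 1.5, -2.0, -3.6], [-4.2, -3.2, -3.7, 0.9, -1.2, -2.2], [-1.5, -1.1, -1.3, 0.3, -0.4, -0.8], [0.6, -0.0, 0.9, 0.3, -0.4, -0.8], [1.8, 0.0, 2.5, 0.9, -1.2, -2.2], [2.7, 0.5, 3.6, 1.4, -2.0, -3.7], [3.2, 1.6, 4.0, 1.8, -2.7, -4.9], [3.3, 3.4, 3.6, 2.1, -3.2, -6.0], [2.8, 5.7, 2.5, 2.3, -3.6, -6.9], [1.6, 8.1, 1.0, 2.3, -3.8, -7.5], [-0.0, 10.3, -0.8, 2.3, -3.9, -7.7], [-1.9, 11.9, -2.3, 2.2, -3.8, -7.6], [-3.7, 12.5, -3.5, 2.0, -3.5, -7.2], [-5.0, 12.1, -4.0, 1.7, -3.1, -6.4], [-5.5, 10.6, -3.9, 1.4, -2.5, -5.3], [-5.0, 8.1, -3.2, 1.0, -1.9, -4.0], [-3.5, 5.1, -2.1, 0.6, -1.2, -2.5], [-1.3, 1.7, -0.7, 0.2, -0.4, -0.8]]
```

```bash
cat >> plan.py <<'E'
def lin(a,b,n): return [a+(b-a)*k/n for k in range(n+1)]
def show(P):
    r=rows(P); print('maxturn',np.linalg.norm(r[:,3:],axis=1).max(),'maxv',np.abs(np.diff(P,axis=0)*12).max(0).round(2))
    for k in range(0,len(r),10): print([[float(round(v,1))+0. for v in w] for w in r[k:k+10]])
E
python3 - <<'E'
from plan import *
from cell import bot
q=np.array(bot.observe()['joint_positions'])
qs=np.load('qs1.npy'); m0,q0=ik6(np.array([400,100,190.]),fkR(qs[20])[1],qs[20][5])
G,z=slabpose(A,GX,GY); Rt=Rgauge(1.6,0,0)@RT; C=G+19*z
mA,qA=ik6(C+(-50,0,30),Rt,1.57)
show(lin(q,q0,15)[:-1]+lin(q0,qA,15))
E
```

```text
maxturn 5.7814543959591065 maxv [0.21 0.55 0.35 0.87 0.36 0.22]
[[-4.0, -18.7, 1.5, 3.2, -2.3, -3.2], [-3.9, -17.8, 0.9, 3.1, -2.3, -3.3], [-3.8, -16.9, 0.2, 3.0, -2.3, -3.5], [-3.8, -15.9, -0.4, 2.9, -2.3, -3.6], [-3.9, -15.0, -1.1, 2.8, -2.3, -3.8], [-4.1, -14.0, -1.8, 2.7, -2.3, -3.9], [-4.3, -13.1, -2.5, 2.6, -2.4, -4.0], [-4.7, -12.1, -3.2, 2.5, -2.4, -4.1], [-5.1, -11.2, -3.8, 2.4, -2.4, -4.2], [-5.5, -10.3, -4.5, 2.3, -2.4, -4.3]]
[[-6.0, -9.4, -5.2, 2.2, -2.4, -4.3], [-6.6, -8.6, -5.9, 2.1, -2.5, -4.4], [-7.3, -7.8, -6.5, 2.0, -2.5, -4.5], [-8.0, -7.0, -7.2, 1.9, -2.5, -4.5], [-8.7, -6.3, -7.8, 1.9, -2.6, -4.6], [3.6, 0.1, 5.1, 1.8, -2.6, -4.6], [3.3, 1.1, 4.2, 1.7, -2.6, -4.7], [2.9, 2.1, 3.3, 1.7, -2.5, -4.7], [2.4, 3.1, 2.5, 1.6, -2.5, -4.8], [1.9, 4.0, 1.7, 1.6, -2.5, -4.8]]
[[1.2, 4.9, 0.9, 1.5, -2.5, -4.9], [0.6, 5.8, 0.2, 1.5, -2.5, -4.9], [-0.2, 6.6, -0.5, 1.5, -2.5, -4.9], [-1.0, 7.3, -1.2, 1.4, -2.5, -5.0], [-1.9, 8.0, -1.8, 1.4, -2.5, -5.0], [-2.8, 8.7, -2.4, 1.4, -2.5, -5.0], [-3.7, 9.3, -3.0, 1.3, -2.4, -5.0], [-4.7, 9.8, -3.4, 1.3, -2.4, -5.1], [-5.7, 10.3, -3.9, 1.3, -2.4, -5.1], [-6.8, 10.7, -4.3, 1.2, -2.4, -5.1]]
```

Call:
carry_out --moves '[[[-4.0,-18.7,1.5,3.2,-2.3,-3.2],[-3.9,-17.8,0.9,3.1,-2.3,-3.3],[-3.8,-16.9,0.2,3.0,-2.3,-3.5],[-3.8,-15.9,-0.4,2.9,-2.3,-3.6],[-3.9,-15.0,-1.1,2.8,-2.3,-3.8],[-4.1,-14.0,-1.8,2.7,-2.3,-3.9],[-4.3,-13.1,-2.5,2.6,-2.4,-4.0],[-4.7,-12.1,-3.2,2.5,-2.4,-4.1],[-5.1,-11.2,-3.8,2.4,-2.4,-4.2],[-5.5,-10.3,-4.5,2.3,-2.4,-4.3]]]'

```text
time_s: 12.8
eef_pos: [432.9, 121.1, 141.5]
orientation: [[-0.25, 0.888, 0.386], [0.74, 0.432, -0.516], [-0.625, 0.157, -0.765]]
ft_force: [0.3, 0.2, -0.9]
gripper_width: 0.702
gripper_force: 0.0
```

Call:
carry_out --moves '[[[-6.0,-9.4,-5.2,2.2,-2.4,-4.3],[-6.6,-8.6,-5.9,2.1,-2.5,-4.4],[-7.3,-7.8,-6.5,2.0,-2.5,-4.5],[-8.0,-7.0,-7.2,1.9,-2.5,-4.5],[-8.7,-6.3,-7.8,1.9,-2.6,-4.6],[3.6,0.1,5.1,1.8,-2.6,-4.6],[3.3,1.1,4.2,1.7,-2.6,-4.7],[2.9,2.1,3.3,1.7,-2.5,-4.7],[2.4,3.1,2.5,1.6,-2.5,-4.8],[1.9,4.0,1.7,1.6,-2.5,-4.8]]]'

```text
time_s: 13.63
eef_pos: [405.8, 97.5, 163.0]
orientation: [[-0.725, 0.592, 0.352], [0.005, 0.515, -0.857], [-0.689, -0.619, -0.377]]
ft_force: [-0.2, -0.8, -0.4]
gripper_width: 0.7
gripper_force: 0.0
```

Call:
carry_out --moves '[[[1.2,4.9,0.9,1.5,-2.5,-4.9],[0.6,5.8,0.2,1.5,-2.5,-4.9],[-0.2,6.6,-0.5,1.5,-2.5,-4.9],[-1.0,7.3,-1.2,1.4,-2.5,-5.0],[-1.9,8.0,-1.8,1.4,-2.5,-5.0],[-2.8,8.7,-2.4,1.4,-2.5,-5.0],[-3.7,9.3,-3.0,1.3,-2.4,-5.0],[-4.7,9.8,-3.4,1.3,-2.4,-5.1],[-5.7,10.3,-3.9,1.3,-2.4,-5.1],[-6.8,10.7,-4.3,1.2,-2.4,-5.1]]]'

```text
time_s: 14.47
eef_pos: [440.0, 151.2, 97.3]
orientation: [[-0.783, 0.002, 0.622], [-0.622, 0.001, -0.783], [-0.003, -1.0, 0.0]]
ft_force: [-0.6, -0.5, -0.3]
gripper_width: 0.701
gripper_force: 0.0
```

```bash
cat > toC.py <<'E'
from plan import *
from cell import bot
import sys
off=eval(sys.argv[1]); n=int(sys.argv[2])
s=bot.observe(); q=np.array(s['joint_positions']); print(s['time_s'],s['eef_pos'],q,s['ft_force'])
G,z=slabpose(A,GX,GY); Rt=Rgauge(1.6,0,0)@RT; C=G+19*z
R=np.array(s['orientation']); x=s['eef_pos']
m,qq=ik6(C+off,Rt,1.57); print(m,qq)
print('delta tool',R.T@(C+off-x),'rot',np.degrees(Ro.from_matrix(R.T@Rt).as_rotvec()), 'in target frame', Rt.T@(C+off-x))
E
python3 toC.py "(-50,0,0)" 10
```

```text
14.4667 [439.99 151.2   97.3 ] [ 0.96  0.67 -0.26  2.22 -1.28  1.57] [-0.62 -0.53 -0.31]
0.08320141519572388 [ 0.96  0.71 -0.25  2.18 -1.28  1.57]
delta tool [ 2.41 25.8   0.59] rot [-0.03  0.28 -0.14] in target frame [ 2.34 25.8   0.62]
```

Call:
carry_out --moves '[[[0.5,5.2,0.1,0,0.1,0],[0.5,5.2,0.1,0,0.1,0],[0.5,5.2,0.1,0,0.1,0],[0.4,5.1,0.1,0,0,0],[0.4,5.1,0.1,0,0,0],[0,0,0,0,0,0],[0,0,0,0,0,0],[-5,0,4,0,0,0],[-5,0,4,0,0,0],[0,0,0,0,0,0]]]'

```text
time_s: 15.3
eef_pos: [450.1, 146.8, 72.8]
orientation: [[-0.786, 0.004, 0.619], [-0.619, 0.004, -0.786], [-0.006, -1.0, -0.0]]
ft_force: [0.8, -0.5, -0.2]
gripper_width: 0.703
gripper_force: 0.0
```

```bash
python3 toC.py "(0,0,0)" 10; python3 - <<'E'
from h import *
snap('wrist','w5',s=1.4)
E
```

```text
15.3 [450.06 146.79  72.75] [ 0.93  0.72 -0.24  2.18 -1.3   1.58] [ 0.76 -0.51 -0.16]
0.04339193127866103 [ 0.87  0.76 -0.16  2.22 -1.36  1.57]
delta tool [-31.74   1.43  21.85] rot [ 0.02  0.03 -0.33] in target frame [-31.76   1.25  21.84]
```

View pics/w5.png

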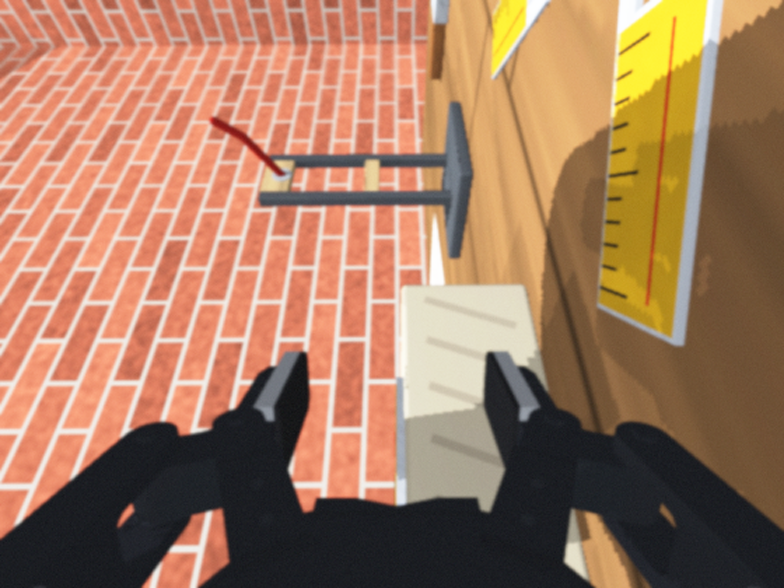

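The wrist view shows the gauge edge-on at about (402,380-480), centred between the fingers at (290,400) and (505,400). The slab side face and the hook, with its tip at (213,120), are also visible. I'll advance and close.

Call:
carry_out --moves '[[[-4.6,0.2,3.2,0,0,-0.1],[-4.6,0.2,3.1,0,0,-0.1],[-4.5,0.2,3.1,0,0,-0.1],[-4.5,0.2,3.1,0,0,0],[-4.5,0.2,3.1,0,0,0],[-4.5,0.1,3.1,0,0,0],[-4.5,0.1,3.1,0,0,0],[0,0,0,0,0,0],[0,0,0,0,0,0],[0,0,0,0,0,0]]]'

```text
time_s: 16.18
eef_pos: [487.4, 149.2, 71.1]
orientation: [[-0.785, -0.001, 0.619], [-0.619, -0.0, -0.785], [0.001, -1.0, -0.0]]
ft_force: [-0.2, 0.5, -0.7]
gripper_width: 0.706
gripper_force: 0.0
```

```bash
python3 toC.py "(0,0,0)" 10
```

```text
16.1833 [487.35 149.23  71.1 ] [ 0.88  0.76 -0.17  2.21 -1.36  1.57] [-0.21  0.49 -0.75]
0.04339193127866103 [ 0.87  0.76 -0.16  2.22 -1.36  1.57]
delta tool [-0.94 -0.4   0.7 ] rot [0.   0.04 0.05] in target frame [-0.94 -0.4   0.7 ]
```

Within 1 mm of the grasp pose, so I'll close.

Call:
carry_out --moves '[[[0,-0.4,0,0,0,0],[0,0,0,0,0,0],[0,0,0,0,0,0],[0,0,0,0,0,0],[0,0,0,0,0,0],[0,0,0,0,0,0],[0,0,0,0,0,0],[0,0,0,0,0,0],[0,0,0,0,0,0],[0,0,0,0,0,0]]]' --hand 0

```text
time_s: 17.02
eef_pos: [487.4, 149.3, 71.6]
orientation: [[-0.785, -0.001, 0.619], [-0.619, -0.0, -0.785], [0.001, -1.0, -0.0]]
ft_force: [-0.1, 0.2, 1.3]
gripper_width: 0.027
gripper_force: 59.4
```

```bash
python3 toC.py "(0,0,0)" 10; python3 - <<'E'
from plan import *
from cell import bot
s=bot.observe(); print(s['gripper_width'],s['gripper_force'])
q=np.array(s['joint_positions'])
# candidate hang poses
for psi,pit,roll in ((-15,15,21),(-15,25,21),(-10,20,21),(-5,15,25),(-10,15,28),(-5,20,30),(0,15,30),(-15,35,21),(-10,35,25)):
  print(psi,pit,roll)
  Rg=Rgauge(psi,pit,roll); Rt=Rg@RT
  for sl in ((558,-177,290),(566,-177,262),(575,-177,246),(582,-177,238)):
    G,z=hangpose(A,GX,GY,psi,pit,sl,roll)
    m,qq=ik6(G+19*z,Rt,0); print('  ',sl,round(m,3),qq)
E
```

```text
17.0167 [487.44 149.33  71.57] [ 0.88  0.76 -0.17  2.22 -1.36  1.57] [-0.12  0.24  1.27]
0.04339193127866103 [ 0.87  0.76 -0.16  2.22 -1.36  1.57]
delta tool [-0.81  0.07  0.72] rot [0.   0.06 0.04] in target frame [-0.81  0.07  0.72]
0.02672002112327752 59.44949805736542
-15 15 21
   (558, -177, 290) 0.041 [ 0.24 -0.79 -1.04  0.29 -1.33 -0.61]
   (566, -177, 262) 0.062 [ 0.24 -0.73 -1.07  0.19 -1.32 -0.62]
   (575, -177, 246) 0.053 [ 0.23 -0.67 -1.08  0.11 -1.32 -0.64]
   (582, -177, 238) 0.053 [ 0.23 -0.63 -1.08  0.06 -1.31 -0.64]
-15 25 21
   (558, -177, 290) -0.098 [ 0.24 -0.67 -1.23 -0.52 -1.35 -0.97]
   (566, -177, 262) -0.102 [ 0.23 -0.54 -1.24 -0.66 -1.34 -0.97]
   (575, -177, 246) -0.09 [ 0.23 -0.44 -1.22 -0.75 -1.34 -0.97]
   (582, -177, 238) -0.076 [ 0.22 -0.38 -1.21 -0.8  -1.33 -0.97]
-10 20 21
   (558, -177, 290) -0.096 [ 0.19 -0.92 -1.23 -0.12 -1.21 -0.9 ]
   (566, -177, 262) -0.119 [ 0.19 -0.82 -1.25 -0.24 -1.21 -0.9 ]
   (575, -177, 246) -0.118 [ 0.18 -0.73 -1.25 -0.34 -1.2  -0.9 ]
   (582, -177, 238) -0.11 [ 0.18 -0.67 -1.25 -0.39 -1.2  -0.9 ]
-5 15 25
   (558, -177,
[... 888 characters left out ...]
  -1.18 -1.22  0.29 -0.77 -0.8 ]
   (575, -177, 246) -0.292 [-0.   -1.12 -1.24  0.21 -0.77 -0.8 ]
   (582, -177, 238) -0.246 [-0.   -1.08 -1.24  0.17 -0.77 -0.8 ]
-15 35 21
   (558, -177, 290) -0.073 [ 0.22 -0.09 -1.21 -1.54 -1.31 -1.29]
   (566, -177, 262) -0.042 [ 0.21  0.06 -1.18 -1.66 -1.31 -1.29]
   (575, -177, 246) -0.013 [ 0.21  0.14 -1.15 -1.71 -1.3  -1.28]
   (582, -177, 238) 0.007 [ 0.21  0.19 -1.13 -1.73 -1.3  -1.27]
-10 35 25
   (558, -177, 290) -0.189 [ 0.17 -0.52 -1.32 -0.96 -1.15 -0.98]
   (566, -177, 262) -0.17 [ 0.16 -0.33 -1.31 -1.13 -1.15 -0.98]
   (575, -177, 246) -0.144 [ 0.16 -0.21 -1.28 -1.23 -1.15 -0.98]
   (582, -177, 238) -0.124 [ 0.16 -0.14 -1.26 -1.27 -1.14 -0.98]
```

```bash
cat > p2.py <<'E'
from plan import *
from cell import bot
from h import camera_info
import cv2
q5=np.load('pics/w5.npz'); T=np.array(camera_info('wrist')['T_tool_cam']); K=np.array(camera_info('wrist')['K'])
for X in ((571.3,-177.5,254),(637.7,-173,200)):
    c=T[:3,:3].T@(q5['R'].reshape(3,3).T@(np.array(X)-q5['p'])-T[:3,3]); print('pix',1.4*(K@c/c[2])[:2],c[2])
s=bot.observe(); q=np.array(s['joint_positions']); x0=np.array(s['eef_pos']); R0=np.array(s['orientation'])
# gauge in tool frame from slab pose: centre
Rg0=Rgauge(1.6,0,0); c0=np.array([542.5,175.9,71.5])
RT_=R0.T@Rg0; cT=R0.T@(c0-x0); np.savez('grip.npz',R=RT_,c=cT)
def gauge(q):
    x,R=fkR(q); Rg=R@RT_; c=x+R@cT; return c,Rg
def tcp_for(slot,Rg): # slot centre -> tool pose
    R=Rg@RT_.T; return np.array(slot)-Rg@[56,0,0]-R@cT,R
def corners(q):
    c,Rg=gauge(q); return np.array([c+Rg@[sx*80,sy*30,0] for sx in(-1,1) for sy in(-1,1)])
if __name__=='__main__':
    P=[]
    for k in range(4):
        m,a=ik6(x0+[0,0,5*k],R0,1.57); P.append(a)
    P[0]=q; print('lift margin',m)
    best=None
    for roll in (10,15,20,25,30):
     for psi in (1.6,-8):
      sl=Rg0@[56,0,0]+c0+[-30,-20,100]; X,R=tcp_for(sl,Rgauge(psi,0,roll)); m,a=ik6(X,R,0); print('mid',roll,psi,round(m,3),a)
    for psi,pit,roll in ((-15,15,21),):
     for sl in ((556,-177,292),(566,-177,262),(575,-177,246),(582,-177,238)):
      X,R=tcp_for(sl,Rgauge(psi,pit,roll)); m,a=ik6(X,R,0); print('hang',sl,round(m,3),a)
      if sl[0]==556: H=a
    for n,Q in (('direct',lin(P[-1],H,40)),):
      for k in range(0,41,4):
        c=corners(Q[k]); print(k,gauge(Q[k])[0],'minz',c[:,2],'x',c[:,0],Ro.from_matrix(gauge(Q[k])[1]).as_euler('ZYX',degrees=True),*links(Q[k]))
E
python3 p2.py
```

```text
pix [215.44 120.35] 444.0820189970535
pix [282.91 175.01] 495.73719953507606
lift margin 0.023449969508874347
mid 10 1.6 0.114 [ 0.89  0.31 -0.32  1.94 -1.31  1.12]
mid 10 -8 0.097 [ 0.89  0.49 -0.13  2.16 -1.16  1.35]
mid 15 1.6 0.145 [ 0.89  0.21 -0.35  1.78 -1.28  0.94]
mid 15 -8 0.21 [ 0.89  0.42 -0.15  2.05 -1.14  1.24]
mid 20 1.6 0.186 [ 0.88  0.11 -0.39  1.64 -1.24  0.81]
mid 20 -8 0.301 [ 0.89  0.34 -0.17  1.94 -1.12  1.15]
mid 25 1.6 0.232 [ 0.87  0.02 -0.42  1.53 -1.19  0.7 ]
mid 25 -8 0.328 [ 0.88  0.26 -0.2   1.84 -1.1   1.06]
mid 30 1.6 0.283 [ 0.86 -0.06 -0.45  1.44 -1.14  0.62]
mid 30 -8 0.359 [ 0.87  0.19 -0.23  1.74 -1.07  0.99]
hang (556, -177, 292) 0.028 [ 0.25 -0.8  -1.04  0.31 -1.33 -0.61]
hang (566, -177, 262) 0.06 [ 0.24 -0.74 -1.08  0.19 -1.32 -0.62]
hang (575, -177, 246) 0.05 [ 0.23 -0.68 -1.08  0.11 -1.32 -0.64]
hang (582, -177, 238) 0.051 [ 0.23 -0.64 -1.08  0.06 -1.32 -0.64]
0 [542.5 175.9  86.5] minz [86.5 86.5 86.5 86.5] x [463.37 461.69 623.31 621.63] [1.6 0.  0. ] [311.   373.1   86.59] [403.42 483.97  86.63]
4 [538.41 127.08  98.93] minz [ 97.24 101.1
[... 862 characters left out ...]
99] [343.42 187.17 208.9 ] [345.07 188.07 353.23]
28 [533.87 -72.12 179.31] minz [160.98 181.92 176.7  197.64] x [451.3  460.33 607.42 616.44] [-11.34  -5.64  20.53] [344.07 160.38 228.26] [312.13 145.49 368.24]
32 [ 530.11 -101.34  207.93] minz [185.46 207.1  208.77 230.41] x [448.38 457.19 603.03 611.84] [-12.32  -8.38  21.38] [341.62 133.83 248.52] [276.46 108.3  374.77]
36 [ 520.71 -131.72  241.15] minz [214.38 235.94 246.36 267.92] x [440.12 448.87 592.56 601.31] [-13.5  -11.53  21.52] [335.15 107.56 269.23] [239.9   76.99 373.29]
40 [ 503.75 -163.    277.51] minz [246.42 267.19 287.83 308.6 ] x [424.55 433.67 573.83 582.95] [-15. -15.  21.] [323.91  81.92 289.59] [204.27  51.67 364.48]
```

```bash
cat > p3.py <<'E'
from p2 import *
P=[q]+[ik6(x0+[0,0,5*k],R0,1.57)[1] for k in (1,2,3)]
for sl,an in (((548,-90,292),(-12,12,21)),((548,-90,292),(-15,15,21)),((556,-80,285),(-15,15,21)),((556,-80,285),(-12,15,18))):
    X,R=tcp_for(sl,Rgauge(*an)); m,V=ik6(X,R,-.3); print(sl,an,round(m,3),V)
V=None
X,R=tcp_for((556,-80,285),Rgauge(-15,15,21)); _,V=ik6(X,R,-.3)
X,R=tcp_for((556,-177,292),Rgauge(-15,15,21)); _,H=ik6(X,R,-.6)
Q=P+lin(P[-1],V,27)[1:]+lin(V,H,10)[1:]
for k in range(3,41,3):
    c=corners(Q[k]); print(k,gauge(Q[k])[0],'z',c[:,2],'x',c[:,0],Ro.from_matrix(gauge(Q[k])[1]).as_euler('ZYX',degrees=True), np.minimum(Q[k][:5]-lo,hi-Q[k][:5]).min().round(3))
show(Q)
E
python3 p3.py
```

```text
pix [215.44 120.35] 444.0820189970535
pix [282.91 175.01] 495.73719953507606
(548, -90, 292) (-12, 12, 21) 0.014 [ 0.48 -0.48 -0.71  1.19 -1.41  0.24]
(548, -90, 292) (-15, 15, 21) -0.017 [ 0.49 -0.24 -0.59  1.52 -1.44  0.72]
(556, -80, 285) (-15, 15, 21) -0.012 [ 0.5  -0.17 -0.55  1.58 -1.44  0.82]
(556, -80, 285) (-12, 15, 18) -0.061 [ 0.49 -0.33 -0.67  1.29 -1.49  0.46]
3 [542.5 175.9  86.5] z [86.5 86.5 86.5 86.5] x [463.37 461.69 623.31 621.63] [1.6 0.  0. ] 0.023
6 [544.93 148.6  110.2 ] z [107.07 109.96 110.44 113.32] x [464.84 465.05 624.81 625.01] [-0.25 -1.21  2.76] 0.054
9 [545.62 121.13 132.86] z [126.51 132.17 133.54 139.2 ] x [464.8  466.7  624.55 626.44] [-2.06 -2.52  5.42] 0.046
12 [544.62  93.63 154.59] z [144.93 153.24 155.94 164.25] x [463.29 466.69 622.55 625.95] [-3.83 -3.95  7.98] 0.038
15 [541.94  66.23 175.5 ] z [162.43 173.24 177.75 188.56] x [460.33 465.05 618.84 623.55] [-5.59 -5.5  10.43] 0.029
18 [537.61  39.03 195.68] z [179.12 192.27 199.08 212.23] x [455.96 461.82 613.4  619.26] [-7.37 -7.17 12.76] 0.021
21 [531.63  12.13 215.21] z [195.09 210.41 220.0
[... 1501 characters left out ...]
5, 5.6, -0.1, 0.4, 1.0]]
[[4.1, -7.5, 5.5, -0.1, 0.4, 1.0], [4.1, -7.6, 5.4, 0.0, 0.4, 1.0], [4.1, -7.6, 5.3, 0.0, 0.4, 1.0], [4.0, -7.6, 5.2, 0.0, 0.4, 1.0], [4.0, -7.7, 5.1, 0.0, 0.4, 1.0], [4.0, -7.7, 5.0, 0.1, 0.4, 1.0], [3.9, -7.7, 4.9, 0.1, 0.4, 1.0], [3.9, -7.8, 4.9, 0.1, 0.4, 1.0], [3.9, -7.8, 4.8, 0.1, 0.4, 1.0], [3.8, -7.9, 4.7, 0.2, 0.4, 1.0]]
[[9.8, 4.5, 10.1, -0.6, 0.9, 0.0], [7.3, 3.5, 9.8, -0.6, 0.7, 0.0], [5.1, 2.2, 9.5, -0.5, 0.4, 0.0], [3.2, 0.4, 9.2, -0.4, 0.2, 0.0], [1.6, -1.6, 8.8, -0.3, 0.0, 0.0], [0.6, -3.9, 8.4, -0.1, -0.2, 0.0], [0.0, -6.4, 8.0, 0.2, -0.4, 0.0], [-0.1, -9.0, 7.5, 0.4, -0.5, 0.0], [0.3, -11.6, 7.0, 0.7, -0.6, -0.1], [1.2, -14.1, 6.5, 1.0, -0.6, -0.1]]
```

```bash
cat > p4.py <<'E'
from p2 import *
P=[q]+[ik6(x0+[0,0,5*k],R0,1.57)[1] for k in (1,2,3)]
X,R=tcp_for((556,-177,292),Rgauge(-15,15,21)); _,H=ik6(X,R,-.6)
res=[]
for psi in (-15,-10,-5):
 for pit in (0,8,15):
  for roll in (24,30,36):
   for zz in (300,320,340):
    X,R=tcp_for((556,-95,zz),Rgauge(psi,pit,roll)); m,V=ik6(X,R,-.3)
    Q=lin(V,H,14); mz=min(gauge(t)[0][2]+(gauge(t)[1]@[56,-30,0])[2] for t in Q); mm=min(np.minimum(t[:5]-lo,hi-t[:5]).min() for t in Q)
    res.append((min(mm,.03)*1000+min(mz,285),mm,mz,psi,pit,roll,zz,V))
b=max(res,key=lambda t:t[0]); print(b); V=b[-1]
Q=P+lin(P[-1],V,23)[1:]+lin(V,H,14)[1:]
for k in range(3,41,4):
    c=corners(Q[k]); print(k,gauge(Q[k])[0],'z',c[:,2],'x',c[:,0],Ro.from_matrix(gauge(Q[k])[1]).as_euler('ZYX',degrees=True), np.minimum(Q[k][:5]-lo,hi-Q[k][:5]).min().round(3))
show(Q)
E
python3 p4.py
```

```text
pix [215.44 120.35] 444.0820189970535
pix [282.91 175.01] 495.73719953507606
(np.float64(309.7442505054826), np.float64(0.028128956238884117), np.float64(281.6152942665985), -10, 15, 30, 320, array([ 0.42, -0.75, -0.83,  0.84, -1.28, -0.13]))
3 [542.5 175.9  86.5] z [86.5 86.5 86.5 86.5] x [463.37 461.69 623.31 621.63] [1.6 0.  0. ] 0.023
7 [535.54 113.65 127.32] z [122.7  129.59 125.06 131.94] x [454.09 457.26 613.83 617.  ] [-3.15 -0.84  6.59] 0.078
11 [528.01  60.51 158.77] z [149.42 163.13 154.41 168.12] x [445.49 451.63 604.39 610.54] [-6.46 -1.79 13.21] 0.093
15 [522.41  16.16 188.41] z [173.64 193.52 183.31 203.19] x [439.87 446.94 597.87 604.94] [-8.39 -3.46 19.39] 0.108
19 [518.26 -22.2  222.86] z [201.55 226.38 219.33 244.17] x [436.76 442.84 593.67 599.76] [-9.31 -6.38 24.61] 0.123
23 [512.07 -58.25 266.31] z [237.36 265.37 267.26 295.27] x [432.77 436.44 587.69 591.36] [ -9.72 -10.77  28.37] 0.139
27 [504.48 -90.32 303.06] z [268.09 296.51 309.6  338.02] x [427.56 429.34 579.63 581.4 ] [-10.23 -15.04  29.37] 0.076
31 [ 509.06 -110.65  294.07] z [260.13 286.25 301.9  328.0
[... 1048 characters left out ...]
, -0.3, 1.4]]
[[1.1, -12.0, 4.2, -0.2, -0.4, 1.4], [0.8, -12.6, 3.9, -0.1, -0.4, 1.4], [0.5, -13.2, 3.6, 0.1, -0.5, 1.4], [0.4, -13.9, 3.3, 0.2, -0.6, 1.4], [0.3, -14.6, 3.0, 0.3, -0.6, 1.3], [0.2, -15.3, 2.7, 0.5, -0.7, 1.3], [1.6, 0.3, 5.1, 0.6, 0.2, -0.3], [1.8, 0.1, 5.1, 0.6, 0.2, -0.3], [2.0, 0.0, 5.0, 0.7, 0.2, -0.3], [2.2, -0.1, 5.0, 0.7, 0.2, -0.3]]
[[2.4, -0.3, 4.9, 0.7, 0.3, -0.3], [2.6, -0.4, 4.9, 0.7, 0.3, -0.3], [2.8, -0.5, 4.8, 0.7, 0.3, -0.3], [3.0, -0.6, 4.8, 0.7, 0.3, -0.3], [3.2, -0.7, 4.7, 0.7, 0.3, -0.3], [3.4, -0.8, 4.7, 0.7, 0.4, -0.3], [3.6, -0.9, 4.6, 0.7, 0.4, -0.3], [3.8, -1.0, 4.5, 0.7, 0.4, -0.3], [4.0, -1.0, 4.5, 0.7, 0.4, -0.3], [4.2, -1.1, 4.4, 0.7, 0.5, -0.3]]
```

Good path with clear margins, so I'll lift and carry.

Call:
carry_out --moves '[[[0,-5,0,0,0,0],[0,-5,0,0,0,0],[0,-5,0,0,0,0],[10.9,-10.5,10.5,-1.1,1.3,1.2],[10.4,-10.0,10.1,-1.2,1.2,1.2],[9.8,-9.6,9.8,-1.2,1.1,1.2],[9.2,-9.3,9.4,-1.1,1.0,1.2],[8.5,-9.0,9.0,-1.1,0.9,1.2],[7.9,-8.8,8.6,-1.1,0.8,1.3],[7.2,-8.7,8.2,-1.1,0.7,1.3]]]'

```text
time_s: 17.85
eef_pos: [471.7, 53.3, 145.6]
orientation: [[-0.852, 0.046, 0.521], [-0.503, 0.198, -0.841], [-0.142, -0.979, -0.146]]
ft_force: [-0.1, 0.2, -0.2]
gripper_width: 0.029
gripper_force: 59.5
```

Call:
carry_out --moves '[[[6.5,-8.7,7.8,-1.0,0.6,1.3],[5.9,-8.7,7.4,-1.0,0.5,1.3],[5.2,-8.8,7.0,-0.9,0.4,1.3],[4.6,-9.0,6.7,-0.9,0.3,1.3],[4.0,-9.2,6.3,-0.8,0.2,1.4],[3.4,-9.5,5.9,-0.7,0.1,1.4],[2.8,-9.9,5.6,-0.6,0.0,1.4],[2.3,-10.4,5.2,-0.5,-0.1,1.4],[1.9,-10.8,4.9,-0.4,-0.2,1.4],[1.4,-11.4,4.5,-0.3,-0.3,1.4]]]'

```text
time_s: 18.68
eef_pos: [459.8, -45.3, 215.6]
orientation: [[-0.839, 0.187, 0.511], [-0.407, 0.408, -0.818], [-0.361, -0.894, -0.266]]
ft_force: [-0.2, 0.2, -1.9]
gripper_width: 0.026
gripper_force: 59.5
```

Call:
carry_out --moves '[[[1.1,-12.0,4.2,-0.2,-0.4,1.4],[0.8,-12.6,3.9,-0.1,-0.4,1.4],[0.5,-13.2,3.6,0.1,-0.5,1.4],[0.4,-13.9,3.3,0.2,-0.6,1.4],[0.3,-14.6,3.0,0.3,-0.6,1.3],[0.2,-15.3,2.7,0.5,-0.7,1.3],[1.6,0.3,5.1,0.6,0.2,-0.3],[1.8,0.1,5.1,0.6,0.2,-0.3],[2.0,0.0,5.0,0.7,0.2,-0.3],[2.2,-0.1,5.0,0.7,0.2,-0.3]]]'

```text
time_s: 19.52
eef_pos: [453.6, -117.8, 270.8]
orientation: [[-0.789, 0.318, 0.526], [-0.388, 0.407, -0.827], [-0.477, -0.856, -0.198]]
ft_force: [-0.4, 1.3, -0.6]
gripper_width: 0.024
gripper_force: 59.5
```

```bash
cat > st.py <<'E'
from plan import *
from cell import bot
import sys
g=np.load('grip.npz'); 
def gg(x,R): Rg=R@g['R']; c=x+R@g['c']; return c,Rg
s=bot.observe(); x=np.array(s['eef_pos']); R=np.array(s['orientation']); c,Rg=gg(x,R)
print(s['time_s'],'slot',c+Rg@[56,0,0],'ang',Ro.from_matrix(Rg).as_euler('ZYX',degrees=True)*[1,-1,1],'q',s['joint_positions'],s['ft_force'],s['gripper_width'],s['gripper_force'])
def to(slot,an):
    Rt=Rgauge(*an)@g['R'].T; X=np.array(slot)-Rgauge(*an)@[56,0,0]-Rt@g['c']; m,q=ik6(X,Rt,-.6)
    print('d',R.T@(X-x),'rot',np.degrees(Ro.from_matrix(R.T@Rt).as_rotvec()),'m',round(m,3))
for a in sys.argv[1:]: t=eval(a); to(t[:3],t[3:])
E
python3 st.py "(556,-177,292,-15,15,21)"
```

```text
19.5167 slot [ 560.63 -115.82  311.42] ang [-10.94  15.37  27.38] q [ 0.37 -0.77 -0.9   0.68 -1.29 -0.28] [-0.38  1.32 -0.63] 0.024202256507600068 59.53474044799805
d [ 33.37 -10.    45.28] rot [ 6.73  3.73 -3.43] m 0.028
```

Call:
carry_out --moves '[[[2.5,-0.3,4.8,0.7,0.3,-0.3],[2.6,-0.4,4.8,0.7,0.3,-0.3],[2.8,-0.5,4.8,0.7,0.3,-0.3],[3.0,-0.6,4.8,0.7,0.3,-0.3],[3.2,-0.7,4.7,0.7,0.3,-0.3],[3.4,-0.8,4.7,0.7,0.4,-0.3],[3.6,-0.9,4.6,0.7,0.4,-0.3],[3.8,-1.0,4.5,0.7,0.4,-0.3],[4.0,-1.0,4.2,0.7,0.4,-0.3],[0,0,0,0,0,0]]]'

```text
time_s: 20.35
eef_pos: [448.6, -166.7, 255.2]
orientation: [[-0.831, 0.332, 0.445], [-0.357, 0.294, -0.886], [-0.425, -0.896, -0.126]]
ft_force: [-0.6, 0.2, -1.3]
gripper_width: 0.028
gripper_force: 59.5
```

```bash
python3 st.py "(556,-177,285,-15,15,21)" "(563,-177,270,-15,15,21)" "(573,-177,248,-15,15,21)"; python3 - <<'E'
from h import *
snap('scene','s2',(205,200,325,290),6.6)
E
```

```text
20.35 slot [ 556.35 -170.69  293.86] ang [-14.58  15.47  21.63] q [ 0.26 -0.8  -1.04  0.33 -1.33 -0.58] [-0.57  0.2  -1.28] 0.0282632407475632 59.51687514781952
d [5.87 5.09 5.55] rot [ 0.42  0.55 -0.67] m 0.033
d [ 6.43 20.85 10.55] rot [ 0.42  0.55 -0.67] m 0.068
d [ 7.47 43.89 17.78] rot [ 0.42  0.55 -0.67] m 0.05
```

View pics/s2.png

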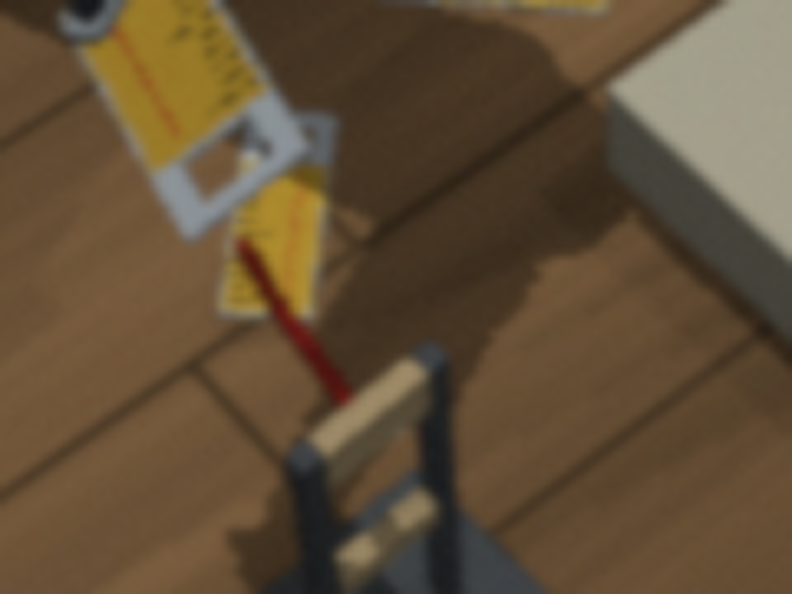

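The scene crop shows the gauge face-up above the hook. The slot centre is at about (222,167), the slotted-end corners at (310,148) and (192,238), and the hook tip at (243,243). I'll compare these with the projected model.

```bash
python3 - <<'E'
from plan import *
from h import camera_info
from cell import bot
import cv2
g=np.load('grip.npz'); s=bot.observe(); x=np.array(s['eef_pos']); R=np.array(s['orientation']); Rg=R@g['R']; c=x+R@g['c']
ci=camera_info('scene')
pts=np.array([c+Rg@[56,0,1.5],c+Rg@[80,30,1.5],c+Rg@[80,-30,1.5],[571.3,-177.5,254]])
u=cv2.projectPoints(pts,ci['rvec'],ci['tvec'],ci['K'],None)[0].reshape(-1,2); print((u-[205,200]+.4)*6.6)
# effect of +5mm along gauge x
pts+=5*Rg[:,0]; u2=cv2.projectPoints(pts,ci['rvec'],ci['tvec'],ci['K'],None)[0].reshape(-1,2); print((u2-u)[0]*6.6)
E
```

```text
[[224.76 161.19]
 [307.48 150.08]
 [184.37 244.02]
 [243.25 252.14]]
[4.36 7.4 ]
```

Call:
carry_out --moves '[[[3,2.5,2.8,0.2,0.3,-0.3],[3,2.5,2.8,0.2,0.2,-0.3],[0.1,5.3,1.7,0,0,0],[0.1,5.3,1.7,0,0,0],[0.1,5.2,1.7,0,0,0],[0.2,5,1.6,0,0,0],[0.2,5,1.6,0,0,0],[0.2,5,1.5,0,0,0],[0.2,4,1.2,0,0,0],[0,0,0,0,0,0]]]'

```text
time_s: 21.23
eef_pos: [463.8, -172.0, 214.0]
orientation: [[-0.838, 0.326, 0.437], [-0.353, 0.285, -0.891], [-0.415, -0.901, -0.124]]
ft_force: [-0.3, 0.1, -1.3]
gripper_width: 0.026
gripper_force: 59.5
```

```bash
python3 st.py "(581,-177,238,-15,15,21)" "(586,-177,228,-15,15,21)" "(586,-177,228,-15,12,15)"  "(586,-177,228,-15,15,15)" "(586,-177,228,-15,20,25)"
```

```text
21.2333 slot [ 571.93 -176.6   251.67] ang [-14.92  15.05  21.07] q [ 0.24 -0.7  -1.08  0.14 -1.32 -0.63] [-0.29  0.11 -1.27] 0.02569324643985001 59.487125873565674
d [-1.86 15.1   5.84] rot [ 0.06  0.09 -0.07] m 0.049
d [-1.91 25.74  9.26] rot [ 0.06  0.09 -0.07] m 0.045
d [-3.11 17.66  7.34] rot [ 3.17  1.02 -5.94] m 0.029
d [-1.99 23.13  9.14] rot [ 4.87  0.09 -3.65] m -0.022
d [-0.93 36.54 12.82] rot [-0.39 -1.87  6.01] m -0.008
```

Call:
carry_out --moves '[[[-0.2,3.2,1.2,0,0,0],[-0.2,3.2,1.2,0,0,0],[-0.2,3.2,1.2,0,0,0],[-0.2,3.2,1.2,0,0,0],[-0.2,3.2,1.1,0,0,0],[-0.2,3.2,1.1,0,0,0],[-0.2,3.0,1.1,0,0,0],[-0.2,2.5,1.0,0,0,0],[0,0,0,0,0,0],[0,0,0,0,0,0]]]'

```text
time_s: 22.07
eef_pos: [477.2, -172.5, 192.3]
orientation: [[-0.838, 0.327, 0.437], [-0.353, 0.285, -0.891], [-0.416, -0.901, -0.123]]
ft_force: [-0.4, -0.5, -0.3]
gripper_width: 0.027
gripper_force: 59.5
```

```bash
python3 st.py "(586,-177,228,-15,15,21)" "(590,-177,222,-15,15,21)"; python3 - <<'E'
from h import *
snap('scene','s3',(205,200,325,290),6.6)
E
```

```text
22.0667 slot [ 585.22 -177.15  230.1 ] ang [-14.94  15.11  21.1 ] q [ 0.23 -0.61 -1.09  0.02 -1.31 -0.65] [-0.43 -0.49 -0.3 ] 0.027069064337134754 59.46550905704498
d [0.08 1.98 0.29] rot [ 0.04  0.1  -0.13] m 0.045
d [-0.77  8.7   2.78] rot [ 0.04  0.1  -0.13] m 0.045
```

View pics/s3.png

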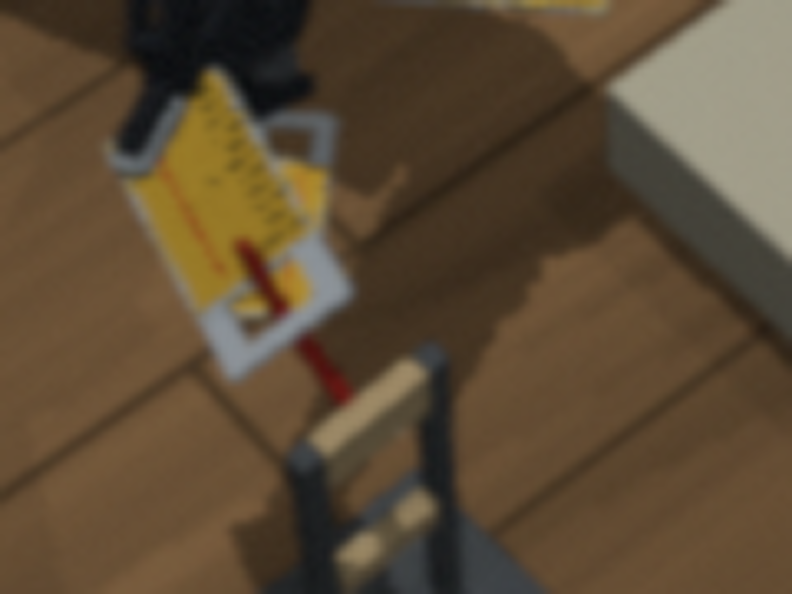

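The hook, tip at (243,243), passes through the slot around (275,305), and the yellow face is up. That was my tenth picture. I'll release gradually.

Call:
carry_out --moves '[[[0,0,0,0,0,0],[0,0,0,0,0,0],[0,0,0,0,0,0],[0,0,0,0,0,0],[0,3,0,0,0,0],[0,3,0,0,0,0],[0,3,0,0,0,0],[0,3,0,0,0,0],[0,3,0,0,0,0],[0,0,0,0,0,0]]]' --hand 30

```text
time_s: 22.95
eef_pos: [482.1, -168.1, 178.2]
orientation: [[-0.838, 0.326, 0.437], [-0.353, 0.285, -0.891], [-0.415, -0.901, -0.123]]
ft_force: [0.4, -0.0, -0.9]
gripper_width: 0.352
gripper_force: 0.2
```

```bash
cat > gz.py <<'E'
from h import *
import sys
f=sys.argv[1]; np.set_printoptions(precision=1,suppress=True)
st=bot.observe(); im,d=grab_frame('scene'); np.savez(f'pics/{f}.npz',im=im,d=d)
c=camera_info('scene'); K=np.array(c['K']); R=cv2.Rodrigues(np.array(c['rvec'],float))[0].T; o=-R@np.array(c['tvec'],float).ravel()
v,u=np.mgrid[200:290,205:325]; D=d[200:290,205:325]; P=o+((R@np.linalg.inv(K)@np.stack([u.ravel(),v.ravel(),np.ones(u.size)]))*D.ravel()).T
C=im[200:290,205:325].reshape(-1,3).astype(int)
y=(C[:,0]>90)&(C[:,2]<C[:,0]*.4)&(C[:,1]>C[:,0]*.5)&(P[:,2]>25)&(P[:,0]<640)&(D.ravel()>0)&(abs(P[:,1]+177)<90)
print(st['time_s'],st['eef_pos'],st['ft_force'],st['gripper_width'],'q',st['joint_positions'])
Q=P[y]; print('yellow',len(Q),Q.mean(0) if len(Q) else None,Q.min(0) if len(Q) else'',Q.max(0) if len(Q) else'')
if len(Q)>5: print('normal',np.linalg.svd(Q-Q.mean(0))[2][2])
E
python3 gz.py a1
```

```text
22.95 [ 482.1 -168.1  178.2] [ 0.4 -0.  -0.9] 0.3518030744480265 q [ 0.2 -0.6 -1.1 -0.  -1.3 -0.6]
yellow 365 [ 526.7 -161.6  194.6] [ 469.1 -197.5  156.3] [ 596.1 -122.4  258.6]
normal [ 0.5  0.4 -0.7]
```

Call:
carry_out --moves '[[[2,4,0,0,0,0],[2,4,0,0,0,0],[2,4,0,0,0,0],[2,4,0,0,0,0],[2,4,0,0,0,0],[2,4,0,0,0,0],[2,4,0,0,0,0],[2,4,0,0,0,0],[0,0,0,0,0,0],[0,0,0,0,0,0]]]' --hand 70

```text
time_s: 23.83
eef_pos: [479.1, -164.7, 143.2]
orientation: [[-0.838, 0.327, 0.437], [-0.353, 0.285, -0.891], [-0.416, -0.901, -0.123]]
ft_force: [0.2, -0.1, -0.8]
gripper_width: 0.818
gripper_force: 0.0
```

```bash
python3 gz.py a2
```

```text
23.8333 [ 479.1 -164.7  143.2] [ 0.2 -0.1 -0.8] 0.8175065411364554 q [ 0.2 -0.5 -1.1 -0.1 -1.3 -0.6]
yellow 22 [ 564.6 -163.3  214.2] [ 475.8 -180.8   96.4] [602.4 -92.7 254.7]
normal [-0.3 -0.9 -0.3]
```

Call:
carry_out --moves '[[[1,0,-5,0,0,0],[1,0,-8,0,0,0],[1,0,-10,0,0,0],[1,0,-10,0,0,0],[1,0,-10,0,0,0],[1,0,-10,0,0,0],[1,0,-10,0,0,0],[1,0,-10,0,0,0],[0,0,-8,0,0,0],[0,0,0,0,0,0]]]'

```text
time_s: 24.72
eef_pos: [438.4, -96.3, 149.9]
orientation: [[-0.839, 0.325, 0.437], [-0.353, 0.287, -0.89], [-0.415, -0.901, -0.126]]
ft_force: [0.4, 0.9, -0.4]
gripper_width: 0.823
gripper_force: 0.0
```

```bash
cat > pc.py <<'E'
from h import *
import sys
np.set_printoptions(precision=0,suppress=True,linewidth=150)
s=bot.observe(); print(s['time_s'],s['eef_pos'],s['ft_force'],s['joint_positions'])
for n in ('scene','top'):
    im,d=grab_frame(n); c=camera_info(n); K=np.array(c['K']); R=cv2.Rodrigues(np.array(c['rvec'],float))[0].T; o=-R@np.array(c['tvec'],float).ravel()
    v,u=np.mgrid[0:420,0:560]; P=o+((R@np.linalg.inv(K)@np.stack([u.ravel(),v.ravel(),np.ones(u.size)]))*d.ravel()).T; C=im.reshape(-1,3).astype(int)
    m=(d.ravel()>0)&(P[:,0]>480)&(P[:,0]<655)&(abs(P[:,1]+175)<60)&(P[:,2]>22)
    for lo in range(20,280,20):
        k=m&(P[:,2]>=lo)&(P[:,2]<lo+20)
        red=k&(C[:,0]>2*C[:,1]+20)
        if k.sum(): print(n,lo,k.sum(),'x',P[k][:,0].min(),P[k][:,0].max(),'y',P[k][:,1].min(),P[k][:,1].max(),'col',np.median(C[k],axis=0))
E
python3 pc.py
```

```text
24.7167 [438. -96. 150.] [ 0.  1. -0.] [ 0. -0. -1.  1. -1.  0.]
scene 20 33 x 603.9651926621066 650.9569038274781 y -212.57352568672923 -134.46916952652487 col [32. 35. 36.]
scene 40 44 x 631.8920469161925 650.758583126094 y -213.0740560376239 -133.0372977171956 col [34. 37. 38.]
scene 60 39 x 635.5019149964091 650.5035984287548 y -212.0533952765703 -134.48483242864955 col [33. 36. 37.]
scene 80 48 x 639.5497858794688 650.6309171696774 y -212.1634124226672 -135.97126206802858 col [42. 42. 42.]
scene 100 148 x 632.119692676618 651.2002989059605 y -211.65370971490137 -135.61211467174934 col [82. 78. 60.]
scene 120 85 x 631.6195617087876 650.595296555177 y -212.52705996776388 -135.58635285085154 col [68. 71. 71.]
scene 140 81 x 632.4890952189585 651.5552478412258 y -212.39713661655713 -132.78740137344124 col [69. 68. 69.]
scene 160 49 x 633.6845878811573 652.1572986278389 y -212.03503485452512 -133.84922598503852 col [37. 37. 35.]
scene 180 60 x 637.0654337009283 653.0602027968265 y -212.0642627940751 -135.25777961744558 col [62. 52. 44.]
scene 200 203 x 600.0232647342233 651.566564874
[... 1122 characters left out ...]
-132.11396143179883 col [99. 84. 32.]
top 160 40 x 633.8368074935865 645.6833078084237 y -210.65597866226545 -132.3769131581931 col [120.  99.  58.]
top 180 23 x 634.1895710085093 646.0256861814405 y -209.316652615593 -132.6651118810681 col [104.  98. 100.]
top 200 123 x 608.1921873140724 651.8982532774713 y -209.2809625442754 -133.82820805371145 col [140. 126. 122.]
top 220 82 x 587.9476478856636 651.2387475079274 y -208.74453062375218 -133.2452804981704 col [140. 110. 106.]
top 240 18 x 570.3202124059183 590.3096153566704 y -178.9516040761979 -170.81155325208036 col [114.  32.  28.]
top 260 1 x 575.493332024452 575.493332024452 y -174.30740593059056 -174.30740593059056 col [124.  28.  24.]
```

The gauge hangs flush against the frame at x≈634-636, yellow outward from z=60 to 175. I'll back off a little, let it settle, check it is still, and hand in.

Call:
carry_out --moves '[[[0,0,-6,0,0,0],[0,0,-6,0,0,0],[0,0,-6,0,0,0],[0,0,-4,0,0,0],[0,0,0,0,0,0],[0,0,0,0,0,0],[0,0,0,0,0,0],[0,0,0,0,0,0],[0,0,0,0,0,0],[0,0,0,0,0,0]]]'

```text
time_s: 25.65
eef_pos: [428.5, -77.9, 152.5]
orientation: [[-0.838, 0.327, 0.437], [-0.352, 0.288, -0.891], [-0.417, -0.9, -0.126]]
ft_force: [-0.8, -0.3, -0.1]
gripper_width: 0.823
gripper_force: 0.0
```

```bash
python3 pc.py | grep top; python3 - <<'E'
from h import *
im,_=grab_frame('top'); a=np.load('pics/t0.npz')['im']
for n,(u0,u1,v0,v1) in dict(mallet=(130,175,165,205),chisel=(155,180,215,280),brush=(415,450,150,225),offcut=(403,435,232,268)).items(): print(n,np.abs(im[v0:v1,u0:u1].astype(int)-a[v0:v1,u0:u1]).mean().round(1))
print(ticket.finish_job())
E
```

```text
top 20 16 x 590.9589908690331 646.0370488655453 y -228.17481215430266 -115.53837079063324 col [84. 84. 86.]
top 40 9 x 635.4813415061362 644.4862643978029 y -184.28427023015573 -132.63077807652684 col [50. 49. 50.]
top 60 23 x 634.3242814148864 646.1647134696858 y -205.6131295351779 -132.05742319593455 col [102.  84.  50.]
top 80 23 x 633.0942537773701 642.44333108139 y -209.34811010450804 -132.56219943342776 col [120.  96.  35.]
top 100 28 x 633.9364035825333 646.5600123386854 y -203.75663165678264 -132.24742516838035 col [106.  94.  38.]
top 120 26 x 633.3704130509041 645.8810918105332 y -209.33722815636952 -132.2980797701507 col [100.  84.  36.]
top 140 26 x 633.9846556964781 641.1737578158179 y -210.0549389371679 -133.85648203881397 col [100.  85.  30.]
top 160 34 x 633.8897372353954 646.542207382609 y -210.91517098709346 -132.43086782282577 col [120.  96.  52.]
top 180 31 x 633.7067948148399 646.1437724821237 y -209.4111394244807 -132.59072916936105 col [113. 105. 107.]
top 200 116 x 611.5149389738338 651.5890499767339 y -209.52091379156255 -133.5193278499126 col [140. 128. 126.]
top 220 85 x 587.8942763520248 651.0643092262421 y -208.64034166672764 -133.05471909720134 col [140.  94.  96.]
top 240 18 x 570.3749983429738 589.9346340437039 y -178.87685727293157 -170.72485295801582 col [114.  29.  30.]
top 260 1 x 572.8835426794075 572.8835426794075 y -171.51511751708745 -171.51511751708745 col [116.  34.  33.]
mallet 2.0
chisel 1.9
brush 2.7
offcut 36.2
the job is handed in; nothing more can be done
None
```

The gauge hangs still on the red hook by its slot, yellow face outward and gripper clear, and I handed the job in at about 26 s. The top-camera check shows mallet, chisel and brush unmoved; the offcut patch did differ from the first picture, probably because the arm's shadow lay beside it then, but I handed in without confirming that.

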